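Fetch the cream pot from behind the jars

ROBOT

A 7-joint arm with a two-finger parallel gripper is mounted at the origin on a cart in front of the work surface, level with it; the furniture and walls round the work are solid. World frame = base frame: x ahead of the robot, y to its left, z up, the work surface at z = 0. Lengths are in m, angles in rad, forces in N, time in s.
With the tool pointing down it reaches from about 0.35 to 0.9 m from the base axis. Payload 8.1 kg.
Tool frame: the origin (TCP) lies at the very end of the fingers, on their centre line; the grasp point (between the pads) lies 19 mm behind it (arm.tcp_to_grasp is the distance from the TCP to the grasp point, in m); z points along the fingers, y is the line along which they close (so a half turn about z gives the same grasp; the last joint's range is limited). The gripper opens to 92 mm and grips with 3 to 60 N. Pads are 19 mm wide; open, the fingers measure 130 mm over their backs; the gripper's body (75 mm by 190 mm) begins 47 mm behind the grasp point.
Start: joints at [1.158, 0.434, 0.025, 1.573, -0.012, 1.134, -0.075], TCP at [0.191, -0.595, 0.227] pointing down, gripper open.
Joint ranges: [-2.62, 2.62], [-0.44, 2.09], [-1.27, 1.32], [0.08, 2.57], [-1.32, 4.46], [0.12, 2], [-2.74, 2.74]. Speed limits (rad/s): [2.22, 2.22, 3.01, 3.01, 3.14, 3.14, 3.14].

INTERFACE

Orientations are given as a rotation vector (axis times angle).
In Python, from cell import arm gives the robot as it stands.
- The arm moves only by the tool nudge_tcp, called by a JSON object that holds its "fn" and its "kwargs", one argument or row to a line. Schema: {"type":"object","properties":{"steps":{"type":"array","items":{"type":"object","properties":{"sx":{"type":"number"},"sy":{"type":"number"},"sz":{"type":"number"},"twist":{"type":"number"},"finger_gap":{"type":"number"}},"additionalProperties":false,"required":["finger_gap"]},"minItems":1,"maxItems":10},"force":{"type":"number"},"only":{"type":"string"},"quiet":{"type":"boolean"},"lines":{"type":"string"}},"required":["steps"],"additionalProperties":false}. steps is a list of rows, 1 to 10 of them, each an object with the fields sx, sy, sz (the shift in fractions of the full range, 1 being 0.4 m), twist (a turn about the tool's z in parts of the range, where 1.0 means 360 degrees), finger_gap (the opening from 0.0 (shut) to 1.0 (fully open)); a field left out counts as zero (the opening has to be given); each row shifts and turns the commanded pose from where the row before left it, along the tool's axes as they then stand; what a row does not reach is not made up. A row lasts 1/10 s, in which the tool goes at most 0.05 m and 0.15 rad, less where a joint would pass 70% of its speed; a pose out of reach is approached as far as the arm can. The fingers move at their own pace and stop on an object; force is the grip in N (left out, the last holds). Time passes only in rows, so rows that do not move let the fingers close. The tool returns the time, the measured TCP pose, the force, the opening and the grip force at its end. only (a regular expression) keeps the lines of the reply that match it, lines (a string "A,B") keeps lines A to B, and quiet returns only ok. No shift or turn number may pass 1 either way. Input that does not fit is refused with a message, and nothing moves.
- arm.observe(): the state, without advancing time (a new reading comes with each control period).
- arm.get_image(name): name is "scene" or "top"; returns a dict with "image" (420x560x3 uint8, blue, green, red), "fx", "fy", "cx", "cy" (pixels), "cam_to_world" (4x4, takes a point from camera to world coordinates). Camera axes: x right, y down, z forward; pixel columns grow to the right and rows downward; lengths in m; the calibration is good to about 2 mm. A picture is of the moment at which its call begins. There is no depth.
- arm.sign_off(): hands the job in; it is judged then, once.
The state is a dict: "clock": time; "joints": joint angles; "dq": joint speeds; "joint_efforts": joint torques, N m; "position": TCP position; "ee_rot": TCP orientation; "force": force on the tool from outside, world axes, zero at the start; "ft_torque": the same for the moment, N m; "width": opening from 0.0 (shut) to 1.0 (fully open); "gripper_force": force on a finger pad.
Only numpy, scipy, OpenCV 4.12 (cv2) and the standard library are available. Lean on these libraries where they do the work, as an engineer would, in place of code of your own. Each camera call takes 0.05 s, during which the arm holds its last target. There are 200 camera calls.

TASK

I need the little red-and-white pot from the wooden stand, but two spice jars and the salt shaker crowd it in: first lift all three out of the way and stand them on the serving board, then set the pot upright in the middle of the cork coaster while they wait there. After that put the two jars and the shaker back on the stand, upright, each exactly on the dark circle it came from. Never tip anything over, and leave the blue mug and the kitchen timer where they stand.

Things in the scene. Friction and masses are not known exactly. Their poses are not given: they have to be found in the camera images.
- stand: Fixed low wooden stand, 169 (its x) by 200 mm (its y). Origin at worktop level below the pot's place, z up; +x to its 50 mm high back rail (face at x = +55 mm), -x to its front. Its floor is 12 mm above the worktop, its side and front rims 20 mm. Dark circles mark the places: the pot's at x, y = (0, 0), 50 mm ones for jars and shaker at (-70, 0), (0, +70), (0, -70) mm.
- jar_red: Loose round spice jar with a red cap and a brown and white label, 45 mm diameter, 106 mm tall, about 0.11 kg. Origin at the centre of its underside, z up. At the start it stands on one of the stand's three outer circles; which one varies.
- jar_black: Loose round spice jar with a black cap and a green label, 45 mm diameter, 105 mm tall, about 0.11 kg. Origin at the centre of its underside, z up. At the start it stands on one of the stand's three outer circles; which one varies.
- shaker: Loose round salt shaker, see-through with grey contents and a grey-white top, 44 mm diameter up to 66 mm high, then narrowing to 34 mm at the top, 90 mm tall, about 0.10 kg. Origin at the centre of its underside, z up. At the start it stands on one of the stand's three outer circles; which one varies.
- pot: Loose small round pot, white below with a red lid, 58 mm diameter, 50 mm tall, 0.09 kg, closed. Origin at the centre of its underside, z up. At the start it stands on the stand's fourth circle, between the jars and the back rail.
- board: Fixed narrow wooden serving board lying flat on the worktop, pale wood with two thin dark stripes, 120 mm (its x) by 220 mm (its y), 14 mm thick: things stand on its top, 14 mm above the worktop. Origin at the centre of its underside, z up. The side area for the jars and the shaker; any free spot well on it will do.
- coaster: Fixed flat round cork coaster, 92 mm diameter, 6 mm thick, on the worktop. Origin at the centre of its underside, z up. The pot's destination.
- mug: Loose dark blue mug, 97 mm tall, 86 mm wide, 120 mm along its y with the handle (towards its -y). Origin at the centre of its footprint's underside, z up. Not to be disturbed.
- timer: Loose round kitchen timer, red upper half, white base, 69 mm diameter, 60 mm tall. Origin at the centre of its underside, z up. Not to be disturbed.

How it is judged:
By the outcome, as a careful person would: the job done as asked, in the order asked, and still so for the second after the job is handed in, with the robot touching nothing.
It also fails if it takes over 136 s, if anything falls off the work surface, if the arm or the gripper's body presses on something with over 40 N, if the wrist force passes 120 N, or if a joint passes its speed limit or range.

## Working session

There is one attempt and no reset: what is moved stays moved. The work goes in short steps, Python scripts to look and compute and a tool call to move; the robot and the scene stay as the last step left them, time stands still between calls to the robot, and variables do not carry over. Pictures are saved under pics/ and viewed, at most 14 in all, crops included, and the job is handed in when it is done.

```bash
ls; mkdir -p pics
```

Run:
```python
from cell import arm
import cv2,numpy as np
for n in("scene","top"):
    d=arm.get_image(n);cv2.imwrite(f"pics/{n}0.png",d["image"]);np.savez(f"pics/{n}0.npz",**d)
    print(n,d["fx"],d["cx"],d["cy"],np.round(d["cam_to_world"],3).tolist())
o=arm.observe();print({k:o[k] for k in("clock","position","ee_rot","width")},arm.tcp_to_grasp)
```

```text
cell.py
pics
scene 423.5473746139265 276.74424481228 205.06842355511634 [[-0.682, -0.404, 0.609, 0.041], [-0.731, 0.364, -0.577, 0.465], [0.012, -0.839, -0.544, 0.497], [0.0, 0.0, 0.0, 1.0]]
top 445.2759870770823 277.8353801752561 211.9433833776416 [[-0.001, -0.991, 0.137, 0.45], [-0.999, 0.006, 0.035, -0.043], [-0.036, -0.137, -0.99, 0.897], [0.0, 0.0, 0.0, 1.0]]
{'clock': 0.1, 'position': array([ 0.19032125, -0.59484673,  0.22604301]), 'ee_rot': array([-3.10266857e+00, -4.84314147e-01,  5.97229639e-04]), 'width': 0.9993396580059613} 0.0188
```

View pics/scene0.png

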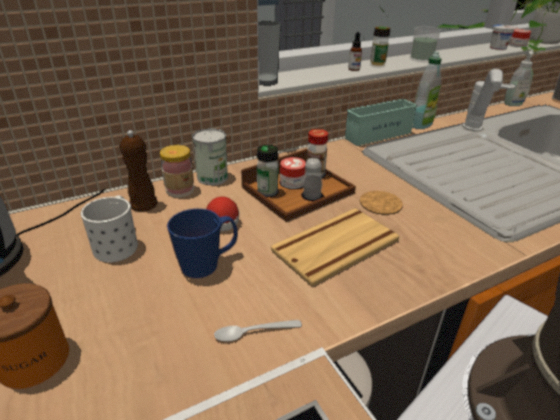

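View pics/top0.png

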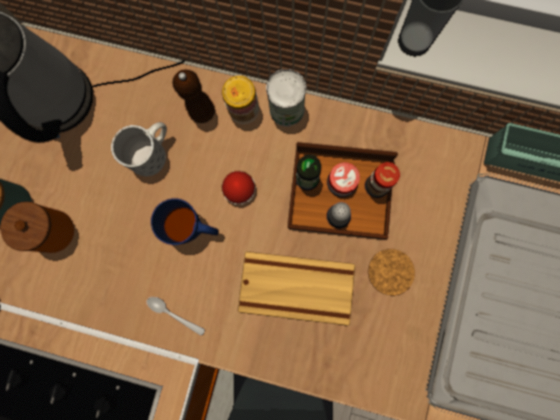

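The scene picture shows the stand with the black-capped jar at (267,170), pot at (292,172), red jar at (317,150) and shaker at (313,180). In the top view the stand spans about (290-395, 144-238), the board is centred near (298,288), the coaster near (391,272), and the mug handle and timer lie to the left. I'll measure on an enlarged crop.

Create h.py:
```python
import numpy as np,cv2
def ray(d,u,v,z):
    T=d["cam_to_world"];r=T[:3,:3]@np.array([(u-d["cx"])/d["fx"],(v-d["cy"])/d["fy"],1]);o=T[:3,3]
    return (o+r*(z-o[2])/r[2])[:2]
def proj(d,p):
    T=d["cam_to_world"];c=T[:3,:3].T@(np.array(p)-T[:3,3]);return c[0]/c[2]*d["fx"]+d["cx"],c[1]/c[2]*d["fy"]+d["cy"]
```

Run:
```python
from h import *
d=dict(np.load("pics/top0.npz"));im=d["image"]
hsv=cv2.cvtColor(im,cv2.COLOR_BGR2HSV)
c=im[130:330,225:425];cv2.imwrite("pics/crop0.png",cv2.resize(c,(600,600),interpolation=cv2.INTER_CUBIC))
# sample colours
for n,(u,v) in dict(board=(300,285),coaster=(391,272),wood=(420,220),stand=(310,215),front=(340,235),rail=(345,149),shk=(340,212),blk=(308,162),redcap=(387,174),pot=(340,178)).items(): print(n,hsv[v,u],np.round(ray(d,u,v,0),3))
```

```text
board [ 18 155 219] [ 0.427 -0.055]
coaster [ 16 178 166] [ 0.453 -0.235]
wood [ 14 133 177] [ 0.556 -0.296]
stand [ 13 205 154] [ 0.567 -0.076]
front [ 14 139  86] [ 0.526 -0.136]
rail [ 10 193  62] [ 0.704 -0.15 ]
shk [ 19  36 170] [ 0.573 -0.137]
blk [ 59  99 141] [ 0.678 -0.073]
redcap [  5 206 171] [ 0.651 -0.234]
pot [  5 123 220] [ 0.643 -0.138]
```

View pics/crop0.png

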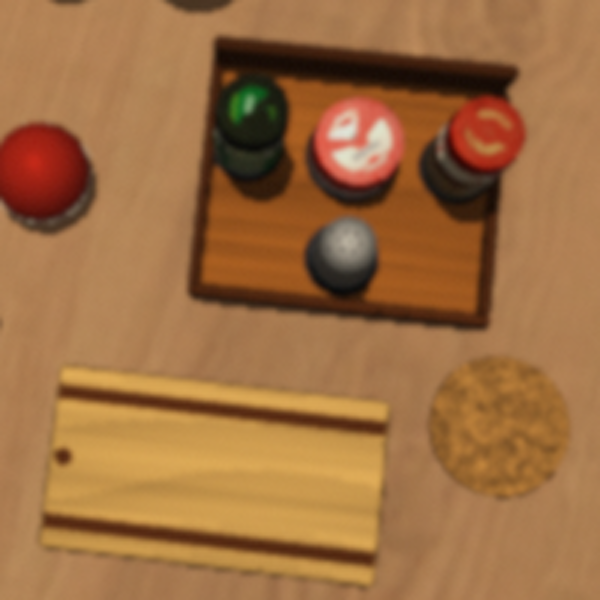

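The crop shows (crop pixels, 3x) black cap (253,110), pot lid (360,143), red cap (487,135), shaker top (347,243), stand front corners (192,295)/(487,327), board corners (62,367),(389,404),(372,585),(41,546), coaster centre (500,427).

Run:
```python
from h import *
d=dict(np.load("pics/top0.npz"));s=dict(np.load("pics/scene0.npz"))
P=lambda x,y,z:ray(d,225+(x+.5)/3-.5,130+(y+.5)/3-.5,z)
r=lambda a:np.round(a,4)
b=[P(*p,.014) for p in((62,367),(389,404),(372,585),(41,546))]
B=np.mean(b,0);e=b[0]-b[1]+b[3]-b[2];print("board",r(B),"yaw",np.arctan2(-e[0],e[1]),"len",np.linalg.norm(e)/2,np.linalg.norm(b[0]-b[3]))
fl,fr=P(192,295,.02),P(487,327,.02);bl,br=P(218,38,.05),P(516,67,.05)
e=fl-fr;print("stand fl,fr,bl,br",r([fl,fr,bl,br]),"yaw",np.arctan2(-e[0],e[1]),"w",np.linalg.norm(e),"d",np.linalg.norm(bl-fl))
th=np.arctan2(-e[0],e[1]);print("th back",np.arctan2(-(bl-br)[0],(bl-br)[1]), "w",np.linalg.norm(bl-br))
print("coaster",r(P(500,427,.006)),"diam",np.linalg.norm(P(430,427,.006)-P(570,427,.006)))
hsv=cv2.cvtColor(d["image"],cv2.COLOR_BGR2HSV)
obj=dict(black=P(253,110,.117),pot=P(360,143,.062),red=P(487,134,.118),shaker=P(347,240,.102))
for n,p in obj.items(): print(n,r(p))
for n,a,b_,z in(("pot",(314,143),(406,143),.05),("red",(450,134),(525,134),.118),("black",(217,112),(290,112),.117)):print(n,"diam",np.linalg.norm(P(*a,z)-P(*b_,z)))
ex=np.array([np.cos(th),np.sin(th)]);ey=np.array([-np.sin(th),np.cos(th)])
print("pred origin from each:",[r(obj["black"]-.07*ey),r(obj["pot"]),r(obj["red"]+.07*ey),r(obj["shaker"]+.07*ex)])
im=cv2.resize(s["image"][100:300,200:440],None,fx=3,fy=3,interpolation=cv2.INTER_CUBIC)
for (x,y),z in[(obj["black"],.117),(obj["pot"],.062),(obj["red"],.118),(obj["shaker"],.102)]+[(p,.014) for p in b]+[(fl,.02),(fr,.02),(bl,.05),(br,.05),(P(500,427,.006),.006)]:
    u,v=proj(s,(x,y,z));cv2.circle(im,(int((u-200+.5)*3),int((v-100+.5)*3)),3,(255,0,255),-1)
cv2.imwrite("pics/chk.png",im)
```

```text
board [ 0.4221 -0.0473] yaw -0.11393157228571585 len 0.2153565782773239 0.11662640494876306
stand fl,fr,bl,br [[ 0.5391 -0.0329]
 [ 0.5172 -0.2251]
 [ 0.7047 -0.051 ]
 [ 0.683  -0.2433]] yaw -0.11369224783493606 w 0.19346427205274613 d 0.16660776400404126
th back -0.11240760723175149 w 0.19351058370748722
coaster [ 0.4526 -0.2342] diam 0.09101496510960491
black [ 0.64   -0.0709]
pot [ 0.6312 -0.1405]
red [ 0.6238 -0.2087]
shaker [ 0.5634 -0.1268]
pot diam 0.058966252471374464
red diam 0.043946400320539133
black diam 0.04347996038330865
pred origin from each: [array([ 0.632 , -0.1405]), array([ 0.6312, -0.1405]), array([ 0.6317, -0.1392]), array([ 0.6329, -0.1347])]
```

View pics/chk.png

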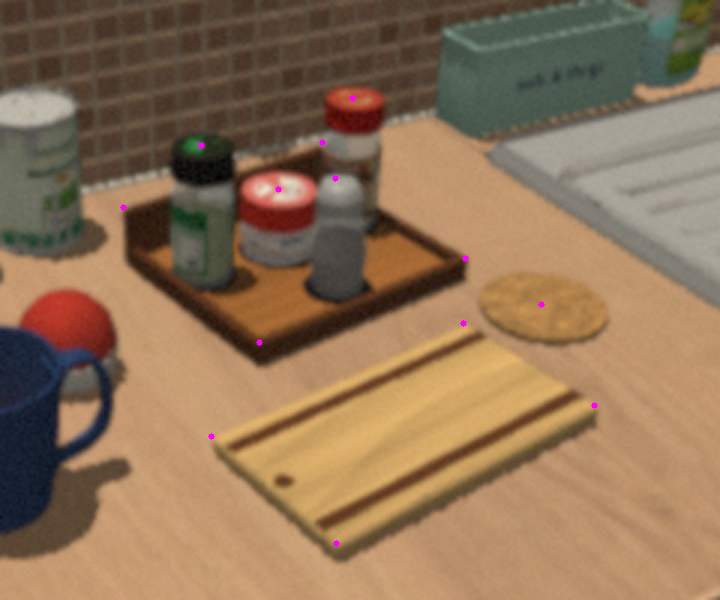

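The projected points land within about 3 px on the caps, board and stand in the scene view, so the two views agree within about 4 mm. Layout: stand origin (0.631,-0.140), yaw -0.114, black jar at +y, red at -y, shaker in front. The shaker goes first.

Add to h.py:
```python
from scipy.spatial.transform import Rotation as R
import sys
TH=-.1137;S0=np.array([.6315,-.1400]);B0=np.array([.422,-.0473])
EX=np.array([np.cos(TH),np.sin(TH)]);EY=np.array([-np.sin(TH),np.cos(TH)])
def go(x,y,z,yaw):
    "yaw: world angle of tool x; prints turn to make first, then shift in tool axes after that turn"
    from cell import arm
    o=arm.observe();M=R.from_rotvec(o["ee_rot"]).as_matrix()
    t=-(yaw-np.arctan2(M[1,0],M[0,0]));t=(t+np.pi)%(2*np.pi)-np.pi
    M2=M@R.from_rotvec([0,0,t]).as_matrix()
    print("pos",np.round(o["position"],4),"j7",round(o["joints"][6],2),"turn",round(t,3),"shift",np.round(M2.T@(np.array([x,y,z])-o["position"]),4), "w",round(o["width"],3),"F",round(o["gripper_force"],1))
```

```bash
python3 -c "
from h import *
go(.562,-.130,.226,TH);print('S0-based', S0-.07*EX,S0+.07*EY,S0-.07*EY, B0+.075*EY,B0+.015*EY,B0-.07*EY)"
```

```text
pos [ 0.1903 -0.5948  0.226 ] j7 -0.08 turn 0.423 shift [ 3.165e-01 -5.040e-01  4.000e-04] w 0.999 F 0.0
S0-based [ 0.56195198 -0.13205814] [ 0.63944186 -0.07045198] [ 0.62355814 -0.20954802] [0.43050914 0.02721573] [ 0.42370183 -0.03239685] [ 0.41405814 -0.11684802]
```

The rows are not in the units I measure in: shifts go in shares of 0.4 m and turns go in shares of 360 degrees. I convert before sending: 0.144 rad / 6.2832 = 0.0229.

{"fn": "nudge_tcp", "kwargs": {
  "steps": [
    {"twist":0.0223,"finger_gap":0.7},
    {"twist":0.0223,"finger_gap":0.7},
    {"twist":0.0229,"finger_gap":0.7},
    {"finger_gap":0.7},
    {"finger_gap":0.7}
  ],
  "force": 25
}}

```text
clock: 0.6
position: [0.1906, -0.595, 0.2264]
ee_rot: [-3.136, 0.172, 0.001]
force: [0.8, -0.6, 1.1]
width: 0.706
gripper_force: 0.0
```

In the tool's units: -0.04 m / 0.4 = -0.1, 0.025 m / 0.4 = 0.0625.

{"fn": "nudge_tcp", "kwargs": {
  "steps": [
    {"sx":0.0625,"sy":-0.1,"finger_gap":0.7},
    {"sx":0.0625,"sy":-0.1,"finger_gap":0.7},
    {"sx":0.0625,"sy":-0.1,"finger_gap":0.7},
    {"sx":0.0625,"sy":-0.1,"finger_gap":0.7},
    {"sx":0.0625,"sy":-0.1,"finger_gap":0.7},
    {"sx":0.0625,"sy":-0.1,"finger_gap":0.7},
    {"sx":0.0625,"sy":-0.1,"finger_gap":0.7},
    {"sx":0.0625,"sy":-0.1,"finger_gap":0.7},
    {"sx":0.0625,"sy":-0.1,"finger_gap":0.7},
    {"sx":0.0625,"sy":-0.1,"finger_gap":0.7}
  ]
}}

```text
clock: 1.6
position: [0.4854, -0.2248, 0.2269]
ee_rot: [3.136, -0.173, 0.001]
force: [1.2, -1.1, 0.2]
width: 0.704
gripper_force: 0.0
```

{"fn": "nudge_tcp", "kwargs": {
  "steps": [
    {"sx":0.0625,"sy":-0.1,"finger_gap":0.7},
    {"sx":0.0625,"sy":-0.1,"finger_gap":0.7},
    {"sx":0.0375,"sy":-0.06,"finger_gap":0.7},
    {"finger_gap":0.7},
    {"finger_gap":0.7}
  ]
}}

```text
clock: 2.1
position: [0.5609, -0.1302, 0.2264]
ee_rot: [3.137, -0.173, -0.001]
force: [-0.9, -0.1, -0.1]
width: 0.699
gripper_force: 0.0
```

```bash
python3 -c "
from h import *
go(.562,-.130,.043,TH)"
```

```text
pos [ 0.5609 -0.1302  0.2264] j7 -1.59 turn 0.003 shift [ 0.0012 -0.0004  0.1834] w 0.699 F 0.0
```

In the tool's units: 0.03 m / 0.4 = 0.075, 0.025 m / 0.4 = 0.0625.

{"fn": "nudge_tcp", "kwargs": {
  "steps": [
    {"sx":0.0025,"sz":0.075,"finger_gap":0.7},
    {"sz":0.075,"finger_gap":0.7},
    {"sz":0.075,"finger_gap":0.7},
    {"sz":0.075,"finger_gap":0.7},
    {"sz":0.0625,"finger_gap":0.7},
    {"sz":0.05,"finger_gap":0.7},
    {"sz":0.045,"finger_gap":0.7},
    {"finger_gap":0.7},
    {"finger_gap":0.7}
  ]
}}

```text
clock: 3.0
position: [0.5614, -0.1319, 0.0441]
ee_rot: [3.136, -0.18, -0.001]
force: [-0.2, -1.1, 0.4]
width: 0.703
gripper_force: 0.0
```

```bash
python3 -c "
from h import *
from cell import arm
go(.562,-.130,.043,TH);d=arm.get_image('scene');cv2.imwrite('pics/s1.png',cv2.resize(d['image'][60:260,180:440],None,fx=3,fy=3))"
```

```text
pos [ 0.5614 -0.1319  0.0441] j7 -1.63 turn -0.001 shift [ 0.0004 -0.002   0.0011] w 0.703 F 0.0
```

View pics/s1.png

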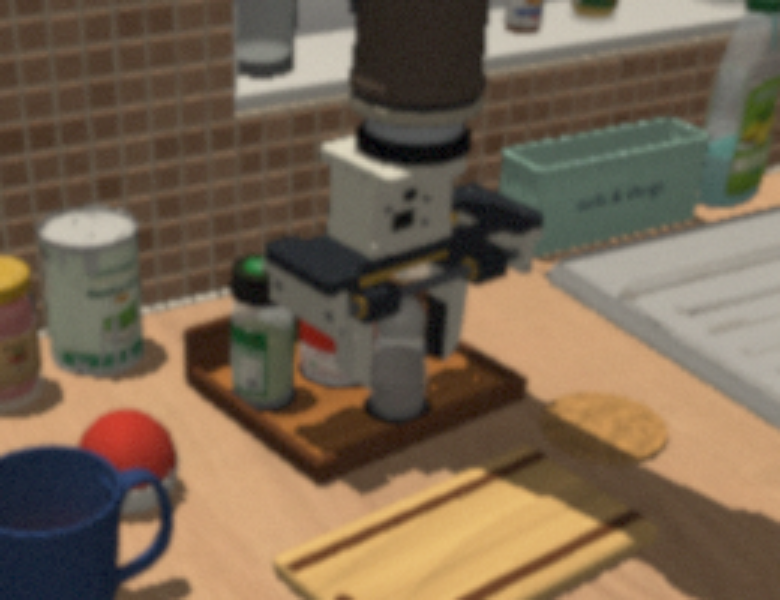

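The shaker (crop (400,360)) stands between the open fingers and nothing is touched. I'll close on it and lift.

{"fn": "nudge_tcp", "kwargs": {
  "steps": [
    {"finger_gap":0.4},
    {"finger_gap":0.3},
    {"finger_gap":0.3},
    {"finger_gap":0.3},
    {"finger_gap":0.3},
    {"finger_gap":0.3},
    {"finger_gap":0.3},
    {"finger_gap":0.3}
  ],
  "force": 20
}}

```text
clock: 3.85
position: [0.5624, -0.1306, 0.0442]
ee_rot: [3.136, -0.179, 0.001]
force: [-0.8, -0.4, 6.4]
width: 0.435
gripper_force: 20.2
```

```bash
python3 -c "
from h import *
go(.562,-.130,.043,TH)"
```

```text
pos [ 0.5624 -0.1306  0.0442] j7 -1.63 turn -0.0 shift [-0.0004 -0.0006  0.0012] w 0.435 F 20.2
```

In the tool's units: -0.03 m / 0.4 = -0.075, -0.02 m / 0.4 = -0.05.

{"fn": "nudge_tcp", "kwargs": {
  "steps": [
    {"sz":-0.025,"finger_gap":0.3},
    {"sz":-0.05,"finger_gap":0.3},
    {"sz":-0.075,"finger_gap":0.3},
    {"sz":-0.075,"finger_gap":0.3},
    {"sz":-0.075,"finger_gap":0.3},
    {"sz":-0.075,"finger_gap":0.3},
    {"finger_gap":0.3},
    {"finger_gap":0.3},
    {"finger_gap":0.3}
  ]
}}

```text
clock: 4.75
position: [0.561, -0.1305, 0.1927]
ee_rot: [-3.136, 0.179, 0.003]
force: [-0.1, 0.4, -1.4]
width: 0.437
gripper_force: 19.7
```

```bash
python3 -c "
from h import *
go(*(B0-.07*EY),.19,TH)"
```

```text
pos [ 0.561  -0.1305  0.1927] j7 -1.6 turn -0.001 shift [-0.1475  0.0031  0.003 ] w 0.437 F 19.7
```

In the tool's units: -0.03 m / 0.4 = -0.075, 0.003 m / 0.4 = 0.0075.

{"fn": "nudge_tcp", "kwargs": {
  "steps": [
    {"sx":-0.05,"finger_gap":0.3},
    {"sx":-0.075,"finger_gap":0.3},
    {"sx":-0.075,"sy":0.0075,"finger_gap":0.3},
    {"sx":-0.075,"finger_gap":0.3},
    {"sx":-0.0625,"finger_gap":0.3},
    {"sx":-0.0313,"finger_gap":0.3},
    {"finger_gap":0.3},
    {"finger_gap":0.3}
  ]
}}

```text
clock: 5.55
position: [0.4161, -0.1168, 0.1937]
ee_rot: [3.136, -0.179, 0.001]
force: [0.9, 0.4, -1.1]
width: 0.436
gripper_force: 19.7
```

```bash
python3 -c "
from h import *
from cell import arm
go(*(B0-.07*EY),.0475,TH)
d=arm.get_image('top');np.savez('pics/top1.npz',**d);cv2.imwrite('pics/t1.png',cv2.resize(d['image'][130:330,225:425],None,fx=3,fy=3,interpolation=cv2.INTER_CUBIC))"
```

```text
pos [ 0.4161 -0.1168  0.1937] j7 -1.57 turn -0.001 shift [-0.0021  0.0002  0.1462] w 0.436 F 19.7
```

View pics/t1.png

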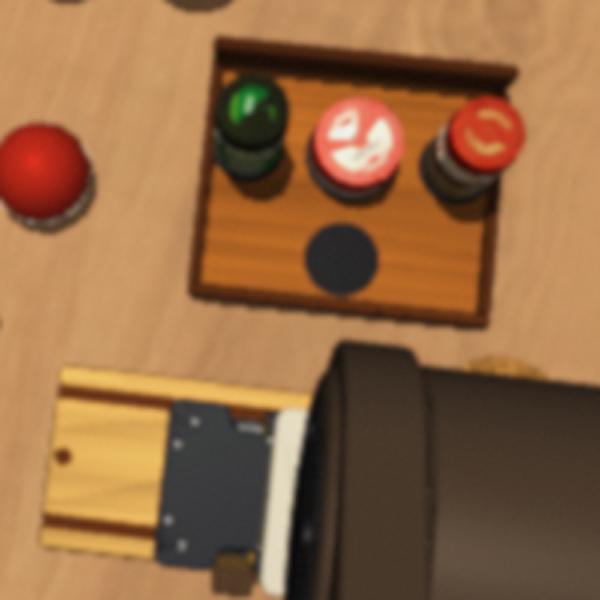

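The empty dark circle shows at crop (341,259), radius about 36.

In the tool's units: 0.03 m / 0.4 = 0.075, 0.02 m / 0.4 = 0.05.

{"fn": "nudge_tcp", "kwargs": {
  "steps": [
    {"sx":-0.005,"sz":0.05,"finger_gap":0.3},
    {"sz":0.075,"finger_gap":0.3},
    {"sz":0.075,"finger_gap":0.3},
    {"sz":0.075,"finger_gap":0.3},
    {"sz":0.05,"finger_gap":0.3},
    {"sz":0.025,"finger_gap":0.3},
    {"sz":0.0125,"finger_gap":0.3},
    {"finger_gap":0.3},
    {"finger_gap":0.3}
  ]
}}

```text
clock: 6.5
position: [0.4139, -0.1167, 0.0494]
ee_rot: [3.136, -0.179, 0.002]
force: [-0.7, -0.1, -1.2]
width: 0.438
gripper_force: 19.7
```

```bash
python3 -c "
from h import *
go(*(B0-.07*EY),.0462,TH)
d=dict(np.load('pics/top1.npz'));im=d['image'].max(2)
m=(im<75).astype(np.uint8);m[:, :300]=0;m[:200]=0;m[229:]=0;m[:,380:]=0
n,l,s,c=cv2.connectedComponentsWithStats(m)
k=l[216,338];u,v=c[k];print(s[k],c[k],ray(d,u,v,.012)); a=ray(d,u+s[k][2]/2,v,.012)-ray(d,u-s[k][2]/2,v,.012);print('diam',np.linalg.norm(a))"
```

```text
pos [ 0.4139 -0.1167  0.0494] j7 -1.63 turn -0.001 shift [0.0002 0.0002 0.0032] w 0.438 F 19.7
[327 205  23  24 414] [338.34057971 216.01449275] [ 0.56345339 -0.13203909]
diam 0.045705375718002914
```

In the tool's units: 0.0015 m / 0.4 = 0.0038.

{"fn": "nudge_tcp", "kwargs": {
  "steps": [
    {"sz":0.0038,"finger_gap":0.3},
    {"sz":0.0038,"finger_gap":0.3},
    {"finger_gap":0.3},
    {"finger_gap":0.3}
  ]
}}

```text
clock: 6.9
position: [0.4135, -0.1166, 0.0461]
ee_rot: [3.136, -0.18, 0.002]
force: [-0.4, -0.6, 2.9]
width: 0.436
gripper_force: 20.0
```

{"fn": "nudge_tcp", "kwargs": {
  "steps": [
    {"finger_gap":0.6},
    {"finger_gap":0.7},
    {"finger_gap":0.7},
    {"finger_gap":0.7},
    {"finger_gap":0.7}
  ]
}}

```text
clock: 7.4
position: [0.413, -0.1165, 0.0457]
ee_rot: [3.136, -0.179, -0.0]
force: [-0.7, -0.1, 0.2]
width: 0.701
gripper_force: 0.0
```

{"fn": "nudge_tcp", "kwargs": {
  "steps": [
    {"sz":-0.05,"finger_gap":0.7},
    {"sz":-0.075,"finger_gap":0.7},
    {"sz":-0.1,"finger_gap":0.7},
    {"sz":-0.1,"finger_gap":0.7},
    {"sz":-0.1,"finger_gap":0.7},
    {"finger_gap":0.7}
  ]
}}

```text
clock: 8.0
position: [0.4159, -0.117, 0.2205]
ee_rot: [3.135, -0.18, 0.013]
force: [1.0, 0.3, -1.3]
width: 0.702
gripper_force: 0.0
```

```bash
python3 -c "
from h import *
go(*(S0+.07*EY),.22,TH+np.pi/2);go(*(S0+.07*EY),.22,TH-np.pi/2)"
```

```text
pos [ 0.4159 -0.117   0.2205] j7 -1.56 turn -1.572 shift [0.0716 0.2169 0.0023] w 0.702 F 0.0
pos [ 0.4159 -0.117   0.2205] j7 -1.56 turn 1.57 shift [-0.0716 -0.2169  0.0023] w 0.702 F 0.0
```

In the tool's units: -0.145 rad / 6.2832 = -0.0231.

{"fn": "nudge_tcp", "kwargs": {
  "steps": [
    {"twist":-0.0231,"finger_gap":0.66},
    {"twist":-0.0231,"finger_gap":0.66},
    {"twist":-0.0231,"finger_gap":0.66},
    {"twist":-0.0231,"finger_gap":0.66},
    {"twist":-0.0231,"finger_gap":0.66},
    {"twist":-0.0231,"finger_gap":0.66},
    {"twist":-0.0231,"finger_gap":0.66},
    {"twist":-0.0231,"finger_gap":0.66},
    {"twist":-0.0231,"finger_gap":0.66},
    {"twist":-0.0231,"finger_gap":0.66}
  ]
}}

```text
clock: 9.0
position: [0.4127, -0.1164, 0.2152]
ee_rot: [-2.46, -1.953, 0.001]
force: [-0.3, 0.9, -0.7]
width: 0.659
gripper_force: 0.0
```

{"fn": "nudge_tcp", "kwargs": {
  "steps": [
    {"twist":-0.0193,"finger_gap":0.66},
    {"sx":0.06,"sy":0.15,"finger_gap":0.66},
    {"sx":0.06,"sy":0.2,"finger_gap":0.66},
    {"sx":0.06,"sy":0.1925,"finger_gap":0.66},
    {"finger_gap":0.66},
    {"finger_gap":0.66}
  ]
}}

```text
clock: 9.6
position: [0.5598, -0.0845, 0.2143]
ee_rot: [-2.342, -2.091, 0.002]
force: [-0.5, -0.4, -0.3]
width: 0.657
gripper_force: 0.0
```

```bash
python3 -c "
from h import *
go(.6397,-.0707,.062,TH+np.pi/2)"
```

```text
pos [ 0.5598 -0.0845  0.2143] j7 -0.18 turn 0.001 shift [0.0227 0.0782 0.1521] w 0.657 F 0.0
```

In the tool's units: 0.04 m / 0.4 = 0.1, 0.038 m / 0.4 = 0.095.

{"fn": "nudge_tcp", "kwargs": {
  "steps": [
    {"sx":0.0275,"sy":0.1,"finger_gap":0.66},
    {"sx":0.0288,"sy":0.095,"finger_gap":0.66},
    {"finger_gap":0.66},
    {"finger_gap":0.66},
    {"sz":0.05,"finger_gap":0.66},
    {"sz":0.05,"finger_gap":0.66},
    {"finger_gap":0.66}
  ]
}}

```text
clock: 10.3
position: [0.6363, -0.0728, 0.1735]
ee_rot: [-2.343, -2.088, 0.007]
force: [0.0, 0.3, -0.8]
width: 0.658
gripper_force: 0.0
```

```bash
python3 -c "
from h import *
go(.6397,-.0707,.062,TH+np.pi/2)"
```

```text
pos [ 0.6363 -0.0728  0.1735] j7 -0.23 turn -0.001 shift [0.0026 0.0037 0.1114] w 0.658 F 0.0
```

In the tool's units: 0.02 m / 0.4 = 0.05, 0.002 m / 0.4 = 0.005.

{"fn": "nudge_tcp", "kwargs": {
  "steps": [
    {"sx":0.0025,"sy":0.005,"finger_gap":0.66},
    {"sz":0.05,"finger_gap":0.66},
    {"sz":0.05,"finger_gap":0.66},
    {"finger_gap":0.66},
    {"finger_gap":0.66}
  ]
}}

```text
clock: 10.8
position: [0.6421, -0.071, 0.137]
ee_rot: [2.344, 2.091, 0.001]
force: [0.9, -0.4, 0.8]
width: 0.662
gripper_force: 0.0
```

```bash
python3 -c "
from h import *
go(.6397,-.0707,.062,TH+np.pi/2)"
```

```text
pos [ 0.6421 -0.071   0.137 ] j7 -0.24 turn -0.001 shift [ 0.0001 -0.0025  0.075 ] w 0.662 F 0.0
```

{"fn": "nudge_tcp", "kwargs": {
  "steps": [
    {"sy":-0.005,"sz":0.05,"finger_gap":0.66},
    {"sz":0.05,"finger_gap":0.66},
    {"sz":0.05,"finger_gap":0.66},
    {"sz":0.0375,"finger_gap":0.66},
    {"finger_gap":0.66},
    {"finger_gap":0.66},
    {"finger_gap":0.66}
  ]
}}

```text
clock: 11.5
position: [0.6408, -0.0707, 0.0622]
ee_rot: [2.343, 2.09, 0.002]
force: [-0.3, -0.2, 0.5]
width: 0.661
gripper_force: 0.0
```

```bash
python3 -c "
from h import *
from cell import arm
go(.6397,-.0707,.062,TH+np.pi/2)
d=arm.get_image('scene');cv2.imwrite('pics/s2.png',cv2.resize(d['image'][60:260,180:440],None,fx=3,fy=3))"
```

```text
pos [ 0.6408 -0.0707  0.0622] j7 -0.27 turn -0.0 shift [-0.0001 -0.0011  0.0002] w 0.661 F 0.0
```

View pics/s2.png

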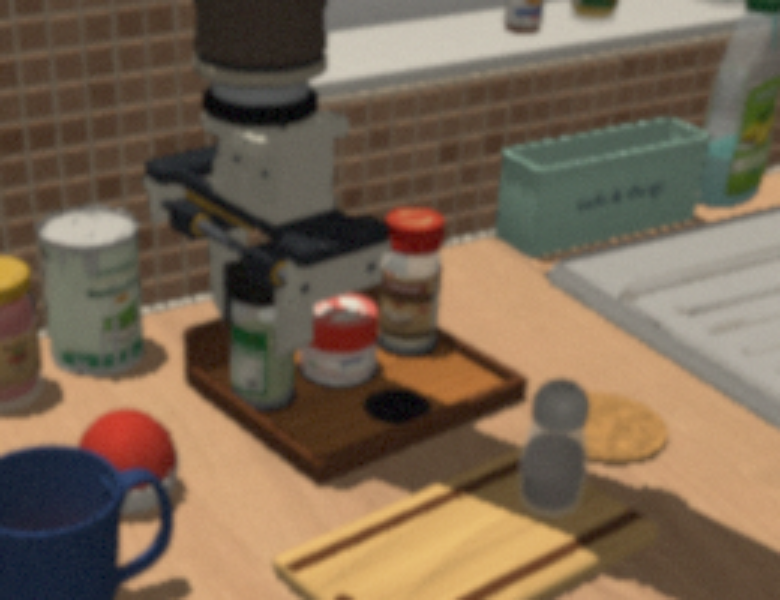

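The shaker stands upright on the board (553,450), and the black jar (262,340) is between the fingers. Closing and lifting.

{"fn": "nudge_tcp", "kwargs": {
  "steps": [
    {"finger_gap":0.4},
    {"finger_gap":0.3},
    {"finger_gap":0.3},
    {"finger_gap":0.3},
    {"finger_gap":0.3},
    {"finger_gap":0.3},
    {"finger_gap":0.3},
    {"finger_gap":0.3}
  ],
  "force": 20
}}

```text
clock: 12.35
position: [0.64, -0.0707, 0.061]
ee_rot: [2.344, 2.091, 0.0]
force: [-1.6, -0.8, 5.0]
width: 0.483
gripper_force: 20.0
```

```bash
python3 -c "
from h import *
go(.6397,-.0707,.062,TH+np.pi/2)"
```

```text
pos [ 0.64   -0.0707  0.061 ] j7 -0.27 turn -0.0 shift [-0.     -0.0003 -0.001 ] w 0.483 F 20.0
```

{"fn": "nudge_tcp", "kwargs": {
  "steps": [
    {"sz":-0.025,"finger_gap":0.3},
    {"sz":-0.05,"finger_gap":0.3},
    {"sz":-0.075,"finger_gap":0.3},
    {"sz":-0.075,"finger_gap":0.3},
    {"sz":-0.075,"finger_gap":0.3},
    {"sz":-0.075,"finger_gap":0.3},
    {"finger_gap":0.3},
    {"finger_gap":0.3},
    {"finger_gap":0.3}
  ]
}}

```text
clock: 13.25
position: [0.6389, -0.0708, 0.2095]
ee_rot: [-2.343, -2.09, 0.003]
force: [0.8, -0.4, -1.4]
width: 0.483
gripper_force: 20.0
```

```bash
python3 -c "
from h import *
go(*(B0+.075*EY),.212,TH+np.pi/2)"
```

```text
pos [ 0.6389 -0.0708  0.2095] j7 -0.22 turn -0.0 shift [ 0.0738 -0.2182 -0.0021] w 0.483 F 20.0
```

In the tool's units: -0.03 m / 0.4 = -0.075, -0.023 m / 0.4 = -0.0575.

{"fn": "nudge_tcp", "kwargs": {
  "steps": [
    {"sx":0.01,"sy":-0.0375,"finger_gap":0.3},
    {"sx":0.025,"sy":-0.075,"finger_gap":0.3},
    {"sx":0.025,"sy":-0.075,"finger_gap":0.3},
    {"sx":0.025,"sy":-0.075,"finger_gap":0.3},
    {"sx":0.025,"sy":-0.075,"finger_gap":0.3},
    {"sx":0.025,"sy":-0.075,"finger_gap":0.3},
    {"sx":0.025,"sy":-0.075,"finger_gap":0.3},
    {"sx":0.025,"sy":-0.0575,"finger_gap":0.3},
    {"finger_gap":0.3},
    {"finger_gap":0.3}
  ]
}}

```text
clock: 14.25
position: [0.4312, 0.0275, 0.2102]
ee_rot: [-2.344, -2.092, 0.001]
force: [0.1, -0.4, -1.5]
width: 0.484
gripper_force: 20.0
```

```bash
python3 -c "
from h import *
go(*(B0+.075*EY),.063,TH+np.pi/2)"
```

```text
pos [0.4312 0.0275 0.2102] j7 -0.39 turn 0.0 shift [-0.0003 -0.0005  0.1472] w 0.484 F 20.0
```

In the tool's units: 0.03 m / 0.4 = 0.075, 0.02 m / 0.4 = 0.05.

{"fn": "nudge_tcp", "kwargs": {
  "steps": [
    {"sz":0.05,"finger_gap":0.3},
    {"sz":0.075,"finger_gap":0.3},
    {"sz":0.075,"finger_gap":0.3},
    {"sz":0.075,"finger_gap":0.3},
    {"sz":0.05,"finger_gap":0.3},
    {"sz":0.025,"finger_gap":0.3},
    {"sz":0.01,"finger_gap":0.3},
    {"sz":0.005,"finger_gap":0.3},
    {"finger_gap":0.3},
    {"finger_gap":0.3}
  ]
}}

```text
clock: 15.25
position: [0.4323, 0.0276, 0.0654]
ee_rot: [2.344, 2.09, 0.002]
force: [-0.8, -1.2, -1.1]
width: 0.486
gripper_force: 20.0
```

```bash
python3 -c "
from h import *
go(*(B0+.075*EY),.063,TH+np.pi/2)"
```

```text
pos [0.4323 0.0276 0.0654] j7 -0.53 turn -0.0 shift [-0.0006 -0.0017  0.0024] w 0.486 F 20.0
```

In the tool's units: 0.0015 m / 0.4 = 0.0038, 0.001 m / 0.4 = 0.0025.

{"fn": "nudge_tcp", "kwargs": {
  "steps": [
    {"sz":0.0038,"finger_gap":0.3},
    {"sz":0.0025,"finger_gap":0.3},
    {"finger_gap":0.3},
    {"finger_gap":0.3}
  ]
}}

```text
clock: 15.65
position: [0.4321, 0.0277, 0.0629]
ee_rot: [2.344, 2.091, 0.001]
force: [-1.9, -0.8, 7.3]
width: 0.481
gripper_force: 20.0
```

{"fn": "nudge_tcp", "kwargs": {
  "steps": [
    {"finger_gap":0.6},
    {"finger_gap":0.66},
    {"finger_gap":0.66},
    {"finger_gap":0.66},
    {"finger_gap":0.66}
  ]
}}

```text
clock: 16.15
position: [0.4316, 0.0276, 0.0622]
ee_rot: [-2.344, -2.091, 0.0]
force: [0.4, 0.1, -0.0]
width: 0.657
gripper_force: 0.0
```

{"fn": "nudge_tcp", "kwargs": {
  "steps": [
    {"sz":-0.05,"finger_gap":0.66},
    {"sz":-0.075,"finger_gap":0.66},
    {"sz":-0.1,"finger_gap":0.66},
    {"sz":-0.1,"finger_gap":0.66},
    {"sz":-0.075,"finger_gap":0.66},
    {"finger_gap":0.66},
    {"finger_gap":0.66}
  ]
}}

```text
clock: 16.85
position: [0.4318, 0.0275, 0.2224]
ee_rot: [2.344, 2.09, 0.001]
force: [-0.4, -0.6, -0.2]
width: 0.662
gripper_force: 0.0
```

```bash
python3 -c "
from h import *
go(.6237,-.209,.22,TH+np.pi/2)"
```

```text
pos [0.4318 0.0275 0.2224] j7 -0.38 turn -0.001 shift [-0.2132  0.2175  0.0027] w 0.662 F 0.0
```

In the tool's units: -0.03 m / 0.4 = -0.075, 0.0275 m / 0.4 = 0.0688.

{"fn": "nudge_tcp", "kwargs": {
  "steps": [
    {"sx":-0.0575,"sy":0.0688,"finger_gap":0.66},
    {"sx":-0.075,"sy":0.075,"finger_gap":0.66},
    {"sx":-0.075,"sy":0.075,"finger_gap":0.66},
    {"sx":-0.075,"sy":0.075,"finger_gap":0.66},
    {"sx":-0.075,"sy":0.075,"finger_gap":0.66},
    {"sx":-0.075,"sy":0.075,"finger_gap":0.66},
    {"sx":-0.05,"sy":0.05,"finger_gap":0.66},
    {"sx":-0.05,"sy":0.05,"finger_gap":0.66},
    {"sz":0.05,"finger_gap":0.66},
    {"finger_gap":0.66}
  ]
}}

```text
clock: 17.85
position: [0.6212, -0.2089, 0.1972]
ee_rot: [-2.341, -2.086, 0.007]
force: [-0.5, 0.5, -1.0]
width: 0.663
gripper_force: 0.0
```

{"fn": "nudge_tcp", "kwargs": {
  "steps": [
    {"sz":0.05,"finger_gap":0.66},
    {"sz":0.05,"finger_gap":0.66},
    {"sz":0.05,"finger_gap":0.66},
    {"finger_gap":0.66},
    {"finger_gap":0.66}
  ]
}}

```text
clock: 18.35
position: [0.6231, -0.208, 0.1422]
ee_rot: [-2.343, -2.091, 0.001]
force: [0.9, -0.2, 1.8]
width: 0.663
gripper_force: 0.0
```

```bash
python3 -c "
from h import *
go(.6237,-.209,.062,TH+np.pi/2)"
```

```text
pos [ 0.6231 -0.208   0.1422] j7 -0.01 turn 0.0 shift [-0.0009  0.0008  0.0802] w 0.663 F 0.0
```

In the tool's units: 0.02 m / 0.4 = 0.05.

{"fn": "nudge_tcp", "kwargs": {
  "steps": [
    {"sz":0.05,"finger_gap":0.66},
    {"sz":0.05,"finger_gap":0.66},
    {"sz":0.05,"finger_gap":0.66},
    {"sz":0.05,"finger_gap":0.66},
    {"finger_gap":0.66},
    {"finger_gap":0.66},
    {"finger_gap":0.66}
  ]
}}

```text
clock: 19.05
position: [0.6246, -0.2089, 0.0641]
ee_rot: [2.343, 2.09, 0.002]
force: [0.4, 0.4, -0.5]
width: 0.658
gripper_force: 0.0
```

{"fn": "nudge_tcp", "kwargs": {
  "steps": [
    {"finger_gap":0.4},
    {"finger_gap":0.3},
    {"finger_gap":0.3},
    {"finger_gap":0.3},
    {"finger_gap":0.3},
    {"finger_gap":0.3},
    {"finger_gap":0.3},
    {"finger_gap":0.3}
  ],
  "force": 20
}}

```text
clock: 19.85
position: [0.6238, -0.2089, 0.0629]
ee_rot: [2.344, 2.091, 0.001]
force: [-0.5, 0.1, 7.0]
width: 0.481
gripper_force: 20.0
```

```bash
python3 -c "
from h import *
go(.6237,-.209,.062,TH+np.pi/2)"
```

```text
pos [ 0.6238 -0.2089  0.0629] j7 -0.03 turn -0.0 shift [-0.0002 -0.0001  0.0009] w 0.481 F 20.0
```

In the tool's units: -0.03 m / 0.4 = -0.075, -0.02 m / 0.4 = -0.05.

{"fn": "nudge_tcp", "kwargs": {
  "steps": [
    {"sz":-0.025,"finger_gap":0.3},
    {"sz":-0.05,"finger_gap":0.3},
    {"sz":-0.075,"finger_gap":0.3},
    {"sz":-0.075,"finger_gap":0.3},
    {"sz":-0.075,"finger_gap":0.3},
    {"sz":-0.075,"finger_gap":0.3},
    {"finger_gap":0.3},
    {"finger_gap":0.3}
  ]
}}

```text
clock: 20.65
position: [0.6236, -0.2088, 0.2129]
ee_rot: [2.344, 2.09, 0.001]
force: [-0.2, 0.5, -1.9]
width: 0.478
gripper_force: 20.0
```

```bash
python3 -c "
from h import *
go(*(B0+.015*EY),.212,TH+np.pi/2)"
```

```text
pos [ 0.6236 -0.2088  0.2129] j7 0.01 turn -0.0 shift [ 0.1526 -0.2186  0.0006] w 0.478 F 20.0
```

{"fn": "nudge_tcp", "kwargs": {
  "steps": [
    {"sx":0.0315,"sy":-0.0465,"finger_gap":0.3},
    {"sx":0.05,"sy":-0.075,"finger_gap":0.3},
    {"sx":0.05,"sy":-0.075,"finger_gap":0.3},
    {"sx":0.05,"sy":-0.075,"finger_gap":0.3},
    {"sx":0.05,"sy":-0.075,"finger_gap":0.3},
    {"sx":0.05,"sy":-0.075,"finger_gap":0.3},
    {"sx":0.05,"sy":-0.075,"finger_gap":0.3},
    {"sx":0.05,"sy":-0.05,"finger_gap":0.3},
    {"finger_gap":0.3},
    {"finger_gap":0.3}
  ]
}}

```text
clock: 21.65
position: [0.4229, -0.0322, 0.2116]
ee_rot: [-2.343, -2.092, 0.002]
force: [0.4, -0.2, -0.9]
width: 0.48
gripper_force: 20.0
```

{"fn": "nudge_tcp", "kwargs": {
  "steps": [
    {"sz":0.05,"finger_gap":0.3},
    {"sz":0.075,"finger_gap":0.3},
    {"sz":0.075,"finger_gap":0.3},
    {"sz":0.075,"finger_gap":0.3},
    {"sz":0.05,"finger_gap":0.3},
    {"sz":0.025,"finger_gap":0.3},
    {"sz":0.01,"finger_gap":0.3},
    {"finger_gap":0.3},
    {"finger_gap":0.3}
  ]
}}

```text
clock: 22.55
position: [0.4244, -0.0324, 0.0689]
ee_rot: [2.344, 2.09, 0.001]
force: [-0.1, 0.0, -1.0]
width: 0.484
gripper_force: 20.0
```

```bash
python3 -c "
from h import *
go(*(B0+.015*EY),.065,TH+np.pi/2)"
```

```text
pos [ 0.4244 -0.0324  0.0689] j7 -0.38 turn -0.001 shift [-0.0001 -0.0007  0.0039] w 0.484 F 20.0
```

In the tool's units: 0.002 m / 0.4 = 0.005, 0.001 m / 0.4 = 0.0025.

{"fn": "nudge_tcp", "kwargs": {
  "steps": [
    {"sz":0.005,"finger_gap":0.3},
    {"sz":0.0025,"finger_gap":0.3},
    {"sz":0.0025,"finger_gap":0.3},
    {"finger_gap":0.3},
    {"finger_gap":0.3}
  ]
}}

```text
clock: 23.05
position: [0.4239, -0.0323, 0.0647]
ee_rot: [2.344, 2.091, 0.0]
force: [-1.1, 0.6, 5.5]
width: 0.481
gripper_force: 20.0
```

{"fn": "nudge_tcp", "kwargs": {
  "steps": [
    {"finger_gap":0.6},
    {"finger_gap":0.66},
    {"finger_gap":0.66},
    {"finger_gap":0.66},
    {"finger_gap":0.66}
  ]
}}

```text
clock: 23.55
position: [0.4237, -0.0323, 0.0642]
ee_rot: [2.345, 2.091, 0.0]
force: [0.5, -0.5, -1.0]
width: 0.66
gripper_force: 0.0
```

{"fn": "nudge_tcp", "kwargs": {
  "steps": [
    {"sz":-0.05,"finger_gap":0.66},
    {"sz":-0.075,"finger_gap":0.66},
    {"sz":-0.1,"finger_gap":0.66},
    {"sz":-0.1,"finger_gap":0.66},
    {"sz":-0.075,"finger_gap":0.66},
    {"finger_gap":0.66},
    {"finger_gap":0.66}
  ]
}}

```text
clock: 24.25
position: [0.4238, -0.0324, 0.2244]
ee_rot: [2.344, 2.09, 0.001]
force: [-0.4, -0.3, -0.4]
width: 0.664
gripper_force: 0.0
```

{"fn": "nudge_tcp", "kwargs": {
  "steps": [
    {"twist":0.0231,"finger_gap":0.85},
    {"twist":0.0231,"finger_gap":0.85},
    {"twist":0.0231,"finger_gap":0.85},
    {"twist":0.0231,"finger_gap":0.85},
    {"twist":0.0231,"finger_gap":0.85},
    {"twist":0.0231,"finger_gap":0.85},
    {"twist":0.0231,"finger_gap":0.85},
    {"twist":0.0231,"finger_gap":0.85},
    {"twist":0.0231,"finger_gap":0.85},
    {"twist":0.0231,"finger_gap":0.85}
  ]
}}

```text
clock: 25.25
position: [0.4226, -0.0323, 0.2225]
ee_rot: [3.142, 0.001, -0.005]
force: [-0.1, -0.5, 0.2]
width: 0.853
gripper_force: 0.0
```

{"fn": "nudge_tcp", "kwargs": {
  "steps": [
    {"twist":0.0191,"finger_gap":0.85},
    {"finger_gap":0.85},
    {"finger_gap":0.85}
  ]
}}

```text
clock: 25.55
position: [0.423, -0.0322, 0.2232]
ee_rot: [3.137, -0.172, -0.003]
force: [0.3, -0.4, 0.3]
width: 0.85
gripper_force: 0.0
```

```bash
python3 -c "
from h import *
go(.6313,-.1403,.223,TH)
from cell import arm
d=arm.get_image('scene');cv2.imwrite('pics/s3.png',d['image'])
d=arm.get_image('top');np.savez('pics/top2.npz',**d);cv2.imwrite('pics/t2.png',cv2.resize(d['image'][130:330,225:425],None,fx=3,fy=3,interpolation=cv2.INTER_CUBIC))"
```

```text
pos [ 0.423  -0.0322  0.2232] j7 -1.77 turn 0.004 shift [ 0.2192  0.0837 -0.0003] w 0.85 F 0.0
```

View pics/t2.png

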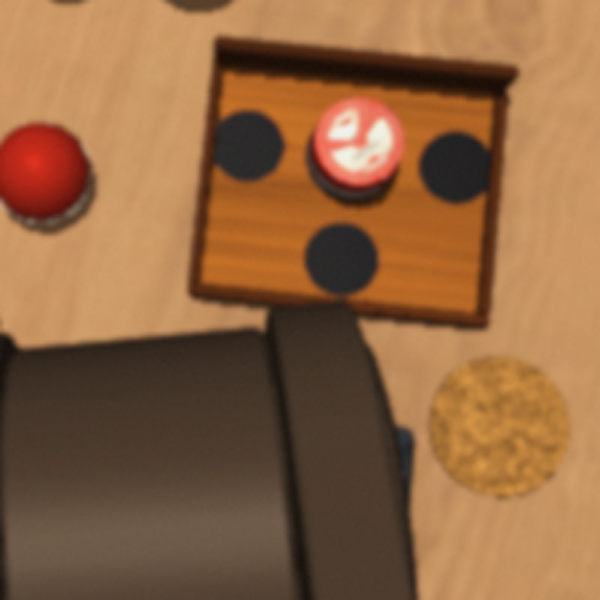

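View pics/s3.png

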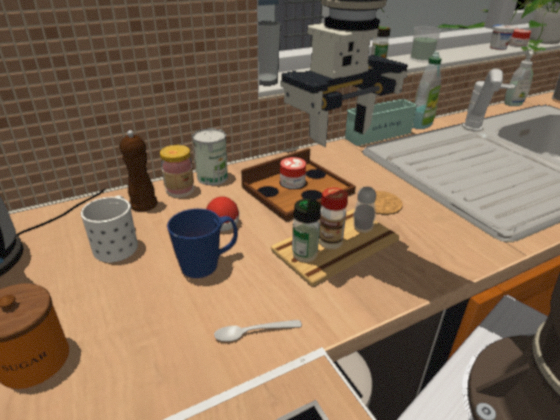

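All three stand upright on the board (black (306,230), red (332,215), shaker (367,208)). The empty circles show in the top crop at (249,146), (456,167) and (341,259). Next is the pot.

{"fn": "nudge_tcp", "kwargs": {
  "steps": [
    {"sx":0.05,"sy":0.0193,"finger_gap":0.85},
    {"sx":0.1,"sy":0.0375,"finger_gap":0.85},
    {"sx":0.1,"sy":0.0375,"finger_gap":0.85},
    {"sx":0.1,"sy":0.0375,"finger_gap":0.85},
    {"sx":0.1,"sy":0.0375,"finger_gap":0.85},
    {"sx":0.0975,"sy":0.04,"finger_gap":0.85},
    {"sz":0.05,"finger_gap":0.85},
    {"sz":0.075,"finger_gap":0.85},
    {"finger_gap":0.85},
    {"finger_gap":0.85}
  ]
}}

```text
clock: 26.65
position: [0.6314, -0.1401, 0.1741]
ee_rot: [-3.136, 0.176, 0.002]
force: [0.0, -0.0, 0.5]
width: 0.851
gripper_force: 0.0
```

```bash
python3 -c "
from h import *
go(.6313,-.1403,.024,TH)
d=dict(np.load('pics/top2.npz'))
for n,x,y in(('black',249,146),('red',456,167),('shaker',341.5,259)):print(n,ray(d,225+(x+.5)/3-.5,130+(y+.5)/3-.5,.012))
print('S0',[S0+.07*EY,S0-.07*EY,S0-.07*EX])"
```

```text
pos [ 0.6314 -0.1401  0.1741] j7 -1.62 turn 0.002 shift [1.000e-04 2.000e-04 1.501e-01] w 0.851 F 0.0
black [ 0.64072846 -0.07175293]
red [ 0.62510878 -0.20993256]
shaker [ 0.56348061 -0.13235646]
S0 [array([ 0.63944186, -0.07045198]), array([ 0.62355814, -0.20954802]), array([ 0.56195198, -0.13205814])]
```

In the tool's units: 0.03 m / 0.4 = 0.075, 0.02 m / 0.4 = 0.05.

{"fn": "nudge_tcp", "kwargs": {
  "steps": [
    {"sz":0.075,"finger_gap":0.85},
    {"sz":0.075,"finger_gap":0.85},
    {"sz":0.075,"finger_gap":0.85},
    {"sz":0.075,"finger_gap":0.85},
    {"sz":0.05,"finger_gap":0.85},
    {"sz":0.0225,"finger_gap":0.85},
    {"finger_gap":0.85},
    {"finger_gap":0.85},
    {"finger_gap":0.85}
  ]
}}

```text
clock: 27.55
position: [0.6331, -0.1404, 0.0271]
ee_rot: [3.136, -0.178, 0.004]
force: [-0.1, -0.5, -0.1]
width: 0.847
gripper_force: 0.0
```

{"fn": "nudge_tcp", "kwargs": {
  "steps": [
    {"finger_gap":0.6},
    {"finger_gap":0.45},
    {"finger_gap":0.45},
    {"finger_gap":0.45},
    {"finger_gap":0.45},
    {"finger_gap":0.45},
    {"finger_gap":0.45},
    {"finger_gap":0.45}
  ],
  "force": 20
}}

```text
clock: 28.35
position: [0.632, -0.1403, 0.0256]
ee_rot: [3.136, -0.178, 0.001]
force: [-1.5, 0.0, 5.6]
width: 0.628
gripper_force: 20.0
```

```bash
python3 -c "
from h import *
go(.6313,-.1403,.024,TH)"
```

```text
pos [ 0.632  -0.1403  0.0256] j7 -1.65 turn 0.0 shift [-0.0007  0.0001  0.0016] w 0.628 F 20.0
```

In the tool's units: -0.03 m / 0.4 = -0.075, -0.02 m / 0.4 = -0.05.

{"fn": "nudge_tcp", "kwargs": {
  "steps": [
    {"sz":-0.025,"finger_gap":0.45},
    {"sz":-0.05,"finger_gap":0.45},
    {"sz":-0.075,"finger_gap":0.45},
    {"sz":-0.075,"finger_gap":0.45},
    {"sz":-0.075,"finger_gap":0.45},
    {"sz":-0.075,"finger_gap":0.45},
    {"sz":-0.05,"finger_gap":0.45},
    {"finger_gap":0.45},
    {"finger_gap":0.45}
  ]
}}

```text
clock: 29.25
position: [0.6317, -0.1401, 0.1953]
ee_rot: [3.137, -0.178, 0.0]
force: [0.1, 0.6, -2.2]
width: 0.627
gripper_force: 20.0
```

{"fn": "nudge_tcp", "kwargs": {
  "steps": [
    {"twist":-0.0191,"finger_gap":0.45},
    {"twist":-0.0231,"finger_gap":0.45},
    {"twist":-0.0231,"finger_gap":0.45},
    {"twist":-0.0231,"finger_gap":0.45},
    {"twist":-0.0231,"finger_gap":0.45},
    {"twist":-0.0231,"finger_gap":0.45},
    {"twist":-0.0231,"finger_gap":0.45},
    {"twist":-0.0231,"finger_gap":0.45},
    {"twist":-0.0231,"finger_gap":0.45},
    {"twist":-0.0231,"finger_gap":0.45}
  ]
}}

```text
clock: 30.25
position: [0.6308, -0.14, 0.1934]
ee_rot: [-2.482, -1.922, 0.003]
force: [-0.8, 0.3, -0.7]
width: 0.629
gripper_force: 20.0
```

{"fn": "nudge_tcp", "kwargs": {
  "steps": [
    {"twist":-0.0231,"finger_gap":0.45},
    {"finger_gap":0.45},
    {"finger_gap":0.45}
  ]
}}

```text
clock: 30.55
position: [0.6312, -0.1402, 0.194]
ee_rot: [-2.348, -2.085, 0.001]
force: [0.0, 0.5, -0.7]
width: 0.629
gripper_force: 20.0
```

```bash
python3 -c "
from h import *
go(.452,-.2338,.19,TH+np.pi/2)"
```

```text
pos [ 0.6312 -0.1402  0.194 ] j7 -0.22 turn -0.005 shift [-0.1133 -0.1674  0.0043] w 0.629 F 20.0
```

In the tool's units: -0.03 m / 0.4 = -0.075, -0.02 m / 0.4 = -0.05.

{"fn": "nudge_tcp", "kwargs": {
  "steps": [
    {"sx":-0.0333,"sy":-0.0435,"finger_gap":0.45},
    {"sx":-0.05,"sy":-0.075,"finger_gap":0.45},
    {"sx":-0.05,"sy":-0.075,"finger_gap":0.45},
    {"sx":-0.05,"sy":-0.075,"finger_gap":0.45},
    {"sx":-0.05,"sy":-0.075,"finger_gap":0.45},
    {"sx":-0.05,"sy":-0.075,"finger_gap":0.45},
    {"finger_gap":0.45},
    {"finger_gap":0.45}
  ]
}}

```text
clock: 31.35
position: [0.4521, -0.2341, 0.1953]
ee_rot: [2.349, 2.086, -0.0]
force: [0.9, 0.1, -0.6]
width: 0.624
gripper_force: 20.0
```

{"fn": "nudge_tcp", "kwargs": {
  "steps": [
    {"sz":0.05,"finger_gap":0.45},
    {"sz":0.075,"finger_gap":0.45},
    {"sz":0.075,"finger_gap":0.45},
    {"sz":0.075,"finger_gap":0.45},
    {"sz":0.075,"finger_gap":0.45},
    {"sz":0.05,"finger_gap":0.45},
    {"finger_gap":0.45},
    {"finger_gap":0.45}
  ]
}}

```text
clock: 32.15
position: [0.4536, -0.2328, 0.0354]
ee_rot: [-2.344, -2.091, -0.001]
force: [0.1, 0.8, -0.7]
width: 0.629
gripper_force: 20.0
```

```bash
python3 -c "
from h import *
go(.452,-.2338,.0196,TH+np.pi/2)"
```

```text
pos [ 0.4536 -0.2328  0.0354] j7 -0.1 turn 0.0 shift [-0.0012 -0.0015  0.0158] w 0.629 F 20.0
```

In the tool's units: 0.008 m / 0.4 = 0.02, 0.004 m / 0.4 = 0.01.

{"fn": "nudge_tcp", "kwargs": {
  "steps": [
    {"sx":-0.0025,"sy":-0.0038,"sz":0.02,"finger_gap":0.45},
    {"sz":0.01,"finger_gap":0.45},
    {"sz":0.005,"finger_gap":0.45},
    {"finger_gap":0.45},
    {"finger_gap":0.45}
  ]
}}

```text
clock: 32.65
position: [0.4511, -0.2346, 0.0215]
ee_rot: [2.344, 2.091, 0.0]
force: [1.2, -1.0, -0.2]
width: 0.625
gripper_force: 20.0
```

```bash
python3 -c "
from h import *
go(.452,-.2338,.0196,TH+np.pi/2)"
```

```text
pos [ 0.4511 -0.2346  0.0215] j7 -0.12 turn -0.001 shift [0.0009 0.0008 0.0019] w 0.625 F 20.0
```

{"fn": "nudge_tcp", "kwargs": {
  "steps": [
    {"sz":0.0025,"finger_gap":0.45},
    {"sz":0.0025,"finger_gap":0.45},
    {"finger_gap":0.45},
    {"finger_gap":0.45}
  ]
}}

```text
clock: 33.05
position: [0.4511, -0.2346, 0.0195]
ee_rot: [2.344, 2.091, 0.0]
force: [-1.1, -0.4, 4.7]
width: 0.629
gripper_force: 20.0
```

{"fn": "nudge_tcp", "kwargs": {
  "steps": [
    {"finger_gap":0.75},
    {"finger_gap":0.85},
    {"finger_gap":0.85},
    {"finger_gap":0.85},
    {"finger_gap":0.85}
  ]
}}

```text
clock: 33.55
position: [0.451, -0.2345, 0.0192]
ee_rot: [-2.344, -2.091, 0.0]
force: [0.2, -0.3, 0.1]
width: 0.849
gripper_force: 0.0
```

{"fn": "nudge_tcp", "kwargs": {
  "steps": [
    {"sz":-0.05,"finger_gap":0.85},
    {"sz":-0.075,"finger_gap":0.85},
    {"sz":-0.1,"finger_gap":0.85},
    {"sz":-0.1,"finger_gap":0.85},
    {"sz":-0.1,"finger_gap":0.85},
    {"sz":-0.075,"finger_gap":0.85},
    {"finger_gap":0.66},
    {"finger_gap":0.66}
  ]
}}

```text
clock: 34.35
position: [0.4511, -0.2347, 0.2196]
ee_rot: [2.344, 2.09, 0.0]
force: [-0.2, -0.5, -0.7]
width: 0.72
gripper_force: 0.0
```

```bash
python3 -c "
from h import *
go(.4318,.0277,.22,TH+np.pi/2)"
```

```text
pos [ 0.4511 -0.2347  0.2196] j7 0.07 turn -0.001 shift [ 0.2585 -0.0489 -0.0007] w 0.72 F 0.0
```

The rows are not in the units I measure in: shifts go in shares of 0.4 m and turns go in shares of 360 degrees. I convert before sending: 0.04 m / 0.4 = 0.1, 0.0385 m / 0.4 = 0.0963.

{"fn": "nudge_tcp", "kwargs": {
  "steps": [
    {"sx":0.05,"sy":-0.0088,"finger_gap":0.66},
    {"sx":0.1,"sy":-0.0188,"finger_gap":0.66},
    {"sx":0.1,"sy":-0.0188,"finger_gap":0.66},
    {"sx":0.1,"sy":-0.0188,"finger_gap":0.66},
    {"sx":0.1,"sy":-0.0188,"finger_gap":0.66},
    {"sx":0.1,"sy":-0.0188,"finger_gap":0.66},
    {"sx":0.0963,"sy":-0.02,"finger_gap":0.66},
    {"finger_gap":0.66},
    {"finger_gap":0.66}
  ]
}}

```text
clock: 35.25
position: [0.4309, 0.0283, 0.2181]
ee_rot: [-2.341, -2.093, 0.003]
force: [0.5, -0.4, 0.4]
width: 0.661
gripper_force: 0.0
```

{"fn": "nudge_tcp", "kwargs": {
  "steps": [
    {"sz":0.075,"finger_gap":0.66},
    {"sz":0.075,"finger_gap":0.66},
    {"finger_gap":0.66},
    {"finger_gap":0.66}
  ]
}}

```text
clock: 35.65
position: [0.4313, 0.027, 0.159]
ee_rot: [-2.344, -2.089, 0.003]
force: [-0.2, 0.0, 0.7]
width: 0.662
gripper_force: 0.0
```

```bash
python3 -c "
from h import *
from cell import arm
go(.4318,.0277,.063,TH+np.pi/2)
d=arm.get_image('top');np.savez('pics/top3.npz',**d);cv2.imwrite('pics/t3.png',cv2.resize(d['image'][130:330,225:425],None,fx=3,fy=3,interpolation=cv2.INTER_CUBIC))"
```

```text
pos [0.4313 0.027  0.159 ] j7 -0.55 turn -0.001 shift [0.0008 0.0006 0.096 ] w 0.662 F 0.0
```

View pics/t3.png

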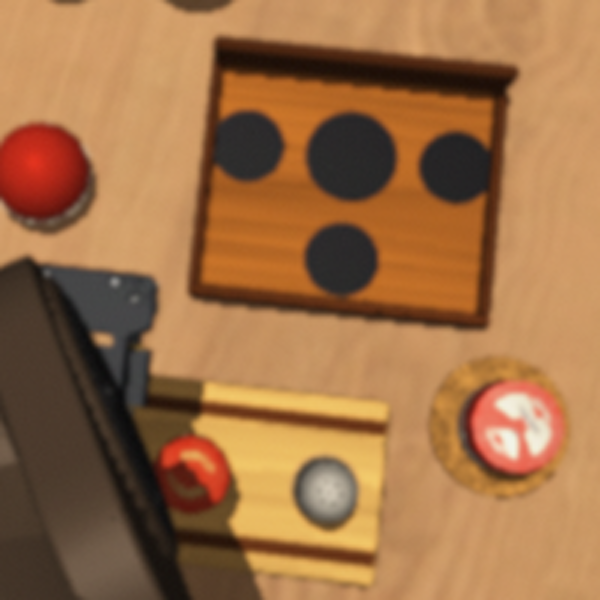

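The pot is upright on the coaster, with its lid at crop (516,427) and the coaster centre at (500,427). I'll check the offset after height correction and, in the same step, take the black jar.

In the tool's units: 0.03 m / 0.4 = 0.075, 0.02 m / 0.4 = 0.05.

```bash
python3 -c "
from h import *
d=dict(np.load('pics/top3.npz'))
P=lambda x,y,z:ray(d,225+(x+.5)/3-.5,130+(y+.5)/3-.5,z)
print('pot',P(516,426.5,.056),'coaster',P(500,427,.006),'potcircle',P(351,157,.012))"
```

```text
pot [ 0.45271783 -0.23328528] coaster [ 0.45258419 -0.23419821] potcircle [ 0.63255464 -0.14010229]
```

{"fn": "nudge_tcp", "kwargs": {
  "steps": [
    {"sx":0.0013,"sy":0.0013,"sz":0.075,"finger_gap":0.66},
    {"sz":0.075,"finger_gap":0.66},
    {"sz":0.05,"finger_gap":0.66},
    {"sz":0.0325,"finger_gap":0.66},
    {"finger_gap":0.66},
    {"finger_gap":0.66}
  ]
}}

```text
clock: 36.3
position: [0.4332, 0.0282, 0.0673]
ee_rot: [2.344, 2.09, 0.002]
force: [0.4, 0.0, 0.2]
width: 0.66
gripper_force: 0.0
```

{"fn": "nudge_tcp", "kwargs": {
  "steps": [
    {"finger_gap":0.4},
    {"finger_gap":0.3},
    {"finger_gap":0.3},
    {"finger_gap":0.3},
    {"finger_gap":0.3},
    {"finger_gap":0.3},
    {"finger_gap":0.3},
    {"finger_gap":0.3}
  ],
  "force": 20
}}

```text
clock: 37.1
position: [0.4328, 0.0284, 0.0669]
ee_rot: [2.344, 2.091, 0.001]
force: [-1.2, -0.5, 7.6]
width: 0.485
gripper_force: 19.9
```

```bash
python3 -c "
from h import *
go(.4318,.0277,.063,TH+np.pi/2)"
```

```text
pos [0.4328 0.0284 0.0669] j7 -0.71 turn -0.0 shift [-0.0008 -0.0009  0.0039] w 0.485 F 19.9
```

In the tool's units: -0.03 m / 0.4 = -0.075, -0.02 m / 0.4 = -0.05.

{"fn": "nudge_tcp", "kwargs": {
  "steps": [
    {"sz":-0.025,"finger_gap":0.3},
    {"sz":-0.05,"finger_gap":0.3},
    {"sz":-0.075,"finger_gap":0.3},
    {"sz":-0.075,"finger_gap":0.3},
    {"sz":-0.075,"finger_gap":0.3},
    {"sz":-0.075,"finger_gap":0.3},
    {"finger_gap":0.3},
    {"finger_gap":0.3}
  ]
}}

```text
clock: 37.9
position: [0.4324, 0.0282, 0.2169]
ee_rot: [2.344, 2.09, 0.001]
force: [-0.5, 0.2, -1.5]
width: 0.483
gripper_force: 20.0
```

```bash
python3 -c "
from h import *
go(.6402,-.0704,.216,TH+np.pi/2)"
```

```text
pos [0.4324 0.0282 0.2169] j7 -0.48 turn -0.001 shift [-0.0744  0.2177  0.0012] w 0.483 F 20.0
```

In the tool's units: 0.03 m / 0.4 = 0.075, 0.023 m / 0.4 = 0.0575.

{"fn": "nudge_tcp", "kwargs": {
  "steps": [
    {"sx":-0.011,"sy":0.0368,"finger_gap":0.3},
    {"sx":-0.025,"sy":0.075,"finger_gap":0.3},
    {"sx":-0.025,"sy":0.075,"finger_gap":0.3},
    {"sx":-0.025,"sy":0.075,"finger_gap":0.3},
    {"sx":-0.025,"sy":0.075,"finger_gap":0.3},
    {"sx":-0.025,"sy":0.075,"finger_gap":0.3},
    {"sx":-0.025,"sy":0.075,"finger_gap":0.3},
    {"sx":-0.025,"sy":0.0575,"finger_gap":0.3},
    {"finger_gap":0.3},
    {"finger_gap":0.3}
  ]
}}

```text
clock: 38.9
position: [0.6399, -0.0707, 0.214]
ee_rot: [-2.343, -2.089, 0.003]
force: [-0.6, -0.5, -0.6]
width: 0.482
gripper_force: 20.0
```

{"fn": "nudge_tcp", "kwargs": {
  "steps": [
    {"sz":0.05,"finger_gap":0.3},
    {"sz":0.075,"finger_gap":0.3},
    {"sz":0.075,"finger_gap":0.3},
    {"sz":0.075,"finger_gap":0.3},
    {"sz":0.05,"finger_gap":0.3},
    {"sz":0.025,"finger_gap":0.3},
    {"finger_gap":0.3},
    {"finger_gap":0.3},
    {"finger_gap":0.3}
  ]
}}

```text
clock: 39.8
position: [0.6409, -0.0701, 0.0776]
ee_rot: [2.343, 2.09, 0.002]
force: [-0.4, -0.4, -0.4]
width: 0.483
gripper_force: 20.0
```

```bash
python3 -c "
from h import *
go(.6402,-.0704,.0649,TH+np.pi/2)"
```

```text
pos [ 0.6409 -0.0701  0.0776] j7 -0.44 turn -0.0 shift [-0.0004 -0.0007  0.0127] w 0.483 F 20.0
```

In the tool's units: 0.006 m / 0.4 = 0.015, 0.004 m / 0.4 = 0.01.

{"fn": "nudge_tcp", "kwargs": {
  "steps": [
    {"sx":-0.0013,"sy":-0.0025,"sz":0.015,"finger_gap":0.3},
    {"sz":0.01,"finger_gap":0.3},
    {"sz":0.0038,"finger_gap":0.3},
    {"sz":0.0025,"finger_gap":0.3},
    {"finger_gap":0.3},
    {"finger_gap":0.3}
  ]
}}

```text
clock: 40.4
position: [0.639, -0.0708, 0.065]
ee_rot: [2.344, 2.091, -0.0]
force: [-5.6, -0.4, 11.7]
width: 0.483
gripper_force: 20.0
```

```bash
python3 -c "
from h import *
go(.6402,-.0704,.0649,TH+np.pi/2)"
```

```text
pos [ 0.639  -0.0708  0.065 ] j7 -0.45 turn -0.0 shift [0.0005 0.0012 0.0001] w 0.483 F 20.0
```

In the tool's units: -0.0015 m / 0.4 = -0.0038, 0.001 m / 0.4 = 0.0025.

{"fn": "nudge_tcp", "kwargs": {
  "steps": [
    {"sz":-0.0038,"finger_gap":0.3},
    {"sy":0.0025,"finger_gap":0.3},
    {"sz":0.0025,"finger_gap":0.3},
    {"finger_gap":0.3},
    {"finger_gap":0.6},
    {"finger_gap":0.66},
    {"finger_gap":0.66},
    {"finger_gap":0.66},
    {"finger_gap":0.66}
  ]
}}

```text
clock: 41.3
position: [0.64, -0.0708, 0.0641]
ee_rot: [-2.344, -2.091, 0.0]
force: [-0.2, -0.9, -0.2]
width: 0.658
gripper_force: 0.0
```

{"fn": "nudge_tcp", "kwargs": {
  "steps": [
    {"sz":-0.05,"finger_gap":0.66},
    {"sz":-0.075,"finger_gap":0.66},
    {"sz":-0.1,"finger_gap":0.66},
    {"sz":-0.1,"finger_gap":0.66},
    {"sz":-0.075,"finger_gap":0.66},
    {"finger_gap":0.66},
    {"finger_gap":0.66}
  ]
}}

```text
clock: 42.0
position: [0.6403, -0.0709, 0.2247]
ee_rot: [2.344, 2.09, 0.001]
force: [0.3, -0.8, -1.8]
width: 0.66
gripper_force: 0.0
```

```bash
python3 -c "
from h import *
go(.4238,-.0323,.22,TH+np.pi/2)"
```

```text
pos [ 0.6403 -0.0709  0.2247] j7 -0.35 turn -0.0 shift [ 0.0138 -0.2194  0.0044] w 0.66 F 0.0
```

In the tool's units: -0.04 m / 0.4 = -0.1, -0.0194 m / 0.4 = -0.0485.

{"fn": "nudge_tcp", "kwargs": {
  "steps": [
    {"sx":0.0045,"sy":-0.0485,"finger_gap":0.66},
    {"sx":0.005,"sy":-0.1,"finger_gap":0.66},
    {"sx":0.0063,"sy":-0.1,"finger_gap":0.66},
    {"sx":0.0063,"sy":-0.1,"finger_gap":0.66},
    {"sx":0.0063,"sy":-0.1,"finger_gap":0.66},
    {"sx":0.0063,"sy":-0.1,"finger_gap":0.66},
    {"finger_gap":0.66},
    {"finger_gap":0.66}
  ]
}}

```text
clock: 42.8
position: [0.4227, -0.0327, 0.2236]
ee_rot: [-2.345, -2.091, 0.002]
force: [0.9, -0.3, -0.5]
width: 0.657
gripper_force: 0.0
```

{"fn": "nudge_tcp", "kwargs": {
  "steps": [
    {"sz":0.075,"finger_gap":0.66},
    {"sz":0.075,"finger_gap":0.66},
    {"finger_gap":0.66},
    {"finger_gap":0.66}
  ]
}}

```text
clock: 43.2
position: [0.4241, -0.0319, 0.1641]
ee_rot: [-2.342, -2.09, 0.001]
force: [-0.1, -0.4, 0.3]
width: 0.659
gripper_force: 0.0
```

```bash
python3 -c "
from h import *
go(.4238,-.0323,.065,TH+np.pi/2)"
```

```text
pos [ 0.4241 -0.0319  0.1641] j7 -0.39 turn 0.0 shift [-0.0005 -0.      0.0991] w 0.659 F 0.0
```

In the tool's units: 0.03 m / 0.4 = 0.075, 0.02 m / 0.4 = 0.05.

{"fn": "nudge_tcp", "kwargs": {
  "steps": [
    {"sx":-0.0013,"sz":0.075,"finger_gap":0.66},
    {"sz":0.075,"finger_gap":0.66},
    {"sz":0.05,"finger_gap":0.66},
    {"sz":0.0475,"finger_gap":0.66},
    {"finger_gap":0.66},
    {"finger_gap":0.66}
  ]
}}

```text
clock: 43.8
position: [0.4247, -0.0326, 0.0663]
ee_rot: [2.344, 2.091, 0.001]
force: [-0.2, 0.4, 0.7]
width: 0.656
gripper_force: 0.0
```

{"fn": "nudge_tcp", "kwargs": {
  "steps": [
    {"finger_gap":0.4},
    {"finger_gap":0.3},
    {"finger_gap":0.3},
    {"finger_gap":0.3},
    {"finger_gap":0.3},
    {"finger_gap":0.3},
    {"finger_gap":0.3},
    {"finger_gap":0.3}
  ],
  "force": 20
}}

```text
clock: 44.6
position: [0.4243, -0.0328, 0.066]
ee_rot: [2.343, 2.09, 0.001]
force: [-1.7, -0.8, 8.4]
width: 0.477
gripper_force: 20.0
```

```bash
python3 -c "
from h import *
go(.4238,-.0323,.065,TH+np.pi/2)"
```

```text
pos [ 0.4243 -0.0328  0.066 ] j7 -0.57 turn -0.0 shift [ 0.0004 -0.0005  0.001 ] w 0.477 F 20.0
```

{"fn": "nudge_tcp", "kwargs": {
  "steps": [
    {"sz":-0.025,"finger_gap":0.3},
    {"sz":-0.05,"finger_gap":0.3},
    {"sz":-0.075,"finger_gap":0.3},
    {"sz":-0.075,"finger_gap":0.3},
    {"sz":-0.075,"finger_gap":0.3},
    {"sz":-0.075,"finger_gap":0.3},
    {"finger_gap":0.3},
    {"finger_gap":0.3}
  ]
}}

```text
clock: 45.4
position: [0.4236, -0.0328, 0.2159]
ee_rot: [2.344, 2.09, 0.001]
force: [0.3, 0.1, -1.5]
width: 0.482
gripper_force: 20.0
```

```bash
python3 -c "
from h import *
go(.6241,-.2092,.216,TH+np.pi/2)"
```

```text
pos [ 0.4236 -0.0328  0.2159] j7 -0.33 turn -0.001 shift [-0.1525  0.2192  0.0003] w 0.482 F 20.0
```

In the tool's units: 0.03 m / 0.4 = 0.075, -0.02 m / 0.4 = -0.05.

{"fn": "nudge_tcp", "kwargs": {
  "steps": [
    {"sx":-0.0323,"sy":0.048,"finger_gap":0.3},
    {"sx":-0.05,"sy":0.075,"finger_gap":0.3},
    {"sx":-0.05,"sy":0.075,"finger_gap":0.3},
    {"sx":-0.05,"sy":0.075,"finger_gap":0.3},
    {"sx":-0.05,"sy":0.075,"finger_gap":0.3},
    {"sx":-0.05,"sy":0.075,"finger_gap":0.3},
    {"sx":-0.05,"sy":0.075,"finger_gap":0.3},
    {"sx":-0.05,"sy":0.05,"finger_gap":0.3},
    {"finger_gap":0.3},
    {"finger_gap":0.3}
  ]
}}

```text
clock: 46.4
position: [0.6232, -0.2093, 0.2132]
ee_rot: [-2.342, -2.089, 0.002]
force: [-0.1, 1.7, -1.1]
width: 0.481
gripper_force: 20.0
```

{"fn": "nudge_tcp", "kwargs": {
  "steps": [
    {"sz":0.05,"finger_gap":0.3},
    {"sz":0.075,"finger_gap":0.3},
    {"sz":0.075,"finger_gap":0.3},
    {"sz":0.075,"finger_gap":0.3},
    {"sz":0.05,"finger_gap":0.3},
    {"sz":0.025,"finger_gap":0.3},
    {"finger_gap":0.3},
    {"finger_gap":0.3},
    {"finger_gap":0.3}
  ]
}}

```text
clock: 47.3
position: [0.6248, -0.2094, 0.0767]
ee_rot: [2.343, 2.09, 0.002]
force: [-1.0, 0.9, -0.0]
width: 0.477
gripper_force: 20.0
```

```bash
python3 -c "
from h import *
go(.6241,-.2095,.064,TH+np.pi/2)"
```

```text
pos [ 0.6248 -0.2094  0.0767] j7 -0.21 turn -0.0 shift [-0.0002 -0.0007  0.0127] w 0.477 F 20.0
```

In the tool's units: 0.006 m / 0.4 = 0.015, 0.004 m / 0.4 = 0.01.

{"fn": "nudge_tcp", "kwargs": {
  "steps": [
    {"sz":0.015,"finger_gap":0.3},
    {"sz":0.01,"finger_gap":0.3},
    {"sz":0.0038,"finger_gap":0.3},
    {"sz":0.0013,"finger_gap":0.3},
    {"finger_gap":0.3},
    {"finger_gap":0.3}
  ]
}}

```text
clock: 47.9
position: [0.6239, -0.2094, 0.0641]
ee_rot: [2.344, 2.091, -0.0]
force: [-3.9, 1.1, 8.7]
width: 0.477
gripper_force: 20.0
```

```bash
python3 -c "
from h import *
go(.6241,-.2095,.064,TH+np.pi/2)"
```

```text
pos [ 0.6239 -0.2094  0.0641] j7 -0.22 turn -0.0 shift [-0.0001  0.0002  0.0001] w 0.477 F 20.0
```

Landed. Release, rise, and turn back toward the shaker.

{"fn": "nudge_tcp", "kwargs": {
  "steps": [
    {"finger_gap":0.6},
    {"finger_gap":0.66},
    {"finger_gap":0.66},
    {"finger_gap":0.66},
    {"finger_gap":0.66}
  ]
}}

```text
clock: 48.4
position: [0.6239, -0.2096, 0.0631]
ee_rot: [-2.344, -2.091, 0.0]
force: [-0.9, 0.5, 0.1]
width: 0.66
gripper_force: 0.0
```

{"fn": "nudge_tcp", "kwargs": {
  "steps": [
    {"sz":-0.05,"finger_gap":0.66},
    {"sz":-0.075,"finger_gap":0.66},
    {"sz":-0.1,"finger_gap":0.66},
    {"sz":-0.1,"finger_gap":0.66},
    {"sz":-0.075,"finger_gap":0.66},
    {"finger_gap":0.66},
    {"finger_gap":0.66}
  ]
}}

```text
clock: 49.1
position: [0.6242, -0.2096, 0.2237]
ee_rot: [2.344, 2.09, 0.001]
force: [0.4, -0.4, 0.0]
width: 0.661
gripper_force: 0.0
```

{"fn": "nudge_tcp", "kwargs": {
  "steps": [
    {"twist":0.0231,"finger_gap":0.7},
    {"twist":0.0231,"finger_gap":0.7},
    {"twist":0.0231,"finger_gap":0.7},
    {"twist":0.0231,"finger_gap":0.7},
    {"twist":0.0231,"finger_gap":0.7},
    {"twist":0.0231,"finger_gap":0.7},
    {"twist":0.0231,"finger_gap":0.7},
    {"twist":0.0231,"finger_gap":0.7},
    {"twist":0.0231,"finger_gap":0.7},
    {"twist":0.0231,"finger_gap":0.7}
  ]
}}

```text
clock: 50.1
position: [0.623, -0.2095, 0.2212]
ee_rot: [-3.141, -0.001, 0.005]
force: [0.6, 0.1, -0.3]
width: 0.697
gripper_force: 0.0
```

{"fn": "nudge_tcp", "kwargs": {
  "steps": [
    {"twist":0.0191,"finger_gap":0.7},
    {"finger_gap":0.7},
    {"finger_gap":0.7}
  ]
}}

```text
clock: 50.4
position: [0.6234, -0.2095, 0.222]
ee_rot: [-3.137, 0.172, 0.003]
force: [0.6, 0.7, -0.3]
width: 0.7
gripper_force: 0.0
```

```bash
python3 -c "
from h import *
go(.4132,-.1165,.22,TH)"
```

```text
pos [ 0.6234 -0.2095  0.222 ] j7 -1.54 turn 0.004 shift [-0.2194 -0.0685  0.0024] w 0.7 F 0.0
```

In the tool's units: -0.04 m / 0.4 = -0.1, -0.0194 m / 0.4 = -0.0485, 0.004 rad / 6.2832 = 0.0006.

{"fn": "nudge_tcp", "kwargs": {
  "steps": [
    {"sx":-0.0485,"sy":-0.0163,"finger_gap":0.7},
    {"sx":-0.1,"sy":-0.0313,"finger_gap":0.7},
    {"sx":-0.1,"sy":-0.0313,"finger_gap":0.7},
    {"sx":-0.1,"sy":-0.0313,"finger_gap":0.7},
    {"sx":-0.1,"sy":-0.0313,"finger_gap":0.7},
    {"sx":-0.1,"sy":-0.03,"twist":0.0006,"finger_gap":0.7},
    {"finger_gap":0.7},
    {"finger_gap":0.7}
  ]
}}

```text
clock: 51.2
position: [0.4134, -0.1167, 0.2234]
ee_rot: [3.136, -0.18, 0.001]
force: [-0.0, 0.1, 0.5]
width: 0.697
gripper_force: 0.0
```

{"fn": "nudge_tcp", "kwargs": {
  "steps": [
    {"sz":0.075,"finger_gap":0.7},
    {"sz":0.075,"finger_gap":0.7},
    {"finger_gap":0.7},
    {"finger_gap":0.7}
  ]
}}

```text
clock: 51.6
position: [0.4144, -0.1169, 0.1633]
ee_rot: [-3.136, 0.183, 0.002]
force: [-1.0, 0.6, 0.1]
width: 0.704
gripper_force: 0.0
```

```bash
python3 -c "
from h import *
go(.4132,-.1165,.046,TH)"
```

```text
pos [ 0.4144 -0.1169  0.1633] j7 -1.63 turn -0.003 shift [-0.0011 -0.0002  0.1173] w 0.704 F 0.0
```

In the tool's units: 0.03 m / 0.4 = 0.075, 0.02 m / 0.4 = 0.05.

{"fn": "nudge_tcp", "kwargs": {
  "steps": [
    {"sx":-0.0025,"sz":0.075,"finger_gap":0.7},
    {"sz":0.075,"finger_gap":0.7},
    {"sz":0.075,"finger_gap":0.7},
    {"sz":0.05,"finger_gap":0.7},
    {"sz":0.015,"finger_gap":0.7},
    {"finger_gap":0.7},
    {"finger_gap":0.7},
    {"finger_gap":0.7}
  ]
}}

```text
clock: 52.4
position: [0.4138, -0.1168, 0.0485]
ee_rot: [3.136, -0.184, 0.004]
force: [-0.2, -0.2, -0.2]
width: 0.698
gripper_force: 0.0
```

{"fn": "nudge_tcp", "kwargs": {
  "steps": [
    {"finger_gap":0.4},
    {"finger_gap":0.3},
    {"finger_gap":0.3},
    {"finger_gap":0.3},
    {"finger_gap":0.3},
    {"finger_gap":0.3},
    {"finger_gap":0.3},
    {"finger_gap":0.3}
  ],
  "force": 20
}}

```text
clock: 53.2
position: [0.4128, -0.1166, 0.0473]
ee_rot: [3.136, -0.184, 0.0]
force: [-1.3, 0.1, 5.2]
width: 0.435
gripper_force: 20.0
```

```bash
python3 -c "
from h import *
go(.4132,-.1165,.046,TH)"
```

```text
pos [ 0.4128 -0.1166  0.0473] j7 -1.73 turn -0.004 shift [ 0.0004 -0.0001  0.0013] w 0.435 F 20.0
```

{"fn": "nudge_tcp", "kwargs": {
  "steps": [
    {"sz":-0.025,"finger_gap":0.3},
    {"sz":-0.05,"finger_gap":0.3},
    {"sz":-0.075,"finger_gap":0.3},
    {"sz":-0.075,"finger_gap":0.3},
    {"sz":-0.075,"finger_gap":0.3},
    {"sz":-0.075,"finger_gap":0.3},
    {"finger_gap":0.3},
    {"finger_gap":0.3}
  ]
}}

```text
clock: 54.0
position: [0.4127, -0.1166, 0.1978]
ee_rot: [3.136, -0.184, 0.002]
force: [-0.4, 0.5, -1.3]
width: 0.433
gripper_force: 19.7
```

```bash
python3 -c "
from h import *
go(.5626,-.1310,.196,TH)"
```

```text
pos [ 0.4127 -0.1166  0.1978] j7 -1.61 turn -0.004 shift [ 0.1505 -0.0027  0.002 ] w 0.433 F 19.7
```

In the tool's units: 0.03 m / 0.4 = 0.075, 0.025 m / 0.4 = 0.0625, -0.004 rad / 6.2832 = -0.0006.

{"fn": "nudge_tcp", "kwargs": {
  "steps": [
    {"sx":0.05,"finger_gap":0.3},
    {"sx":0.075,"finger_gap":0.3},
    {"sx":0.075,"sy":-0.0068,"twist":-0.0006,"finger_gap":0.3},
    {"sx":0.075,"finger_gap":0.3},
    {"sx":0.0625,"finger_gap":0.3},
    {"sx":0.0388,"finger_gap":0.3},
    {"finger_gap":0.3},
    {"finger_gap":0.3}
  ]
}}

```text
clock: 54.8
position: [0.5613, -0.1309, 0.1957]
ee_rot: [-3.136, 0.177, 0.005]
force: [-0.1, 0.2, -0.9]
width: 0.435
gripper_force: 19.7
```

{"fn": "nudge_tcp", "kwargs": {
  "steps": [
    {"sz":0.05,"finger_gap":0.3},
    {"sz":0.075,"finger_gap":0.3},
    {"sz":0.075,"finger_gap":0.3},
    {"sz":0.075,"finger_gap":0.3},
    {"sz":0.05,"finger_gap":0.3},
    {"sz":0.025,"finger_gap":0.3},
    {"finger_gap":0.3},
    {"finger_gap":0.3},
    {"finger_gap":0.3}
  ]
}}

```text
clock: 55.7
position: [0.5633, -0.1313, 0.0585]
ee_rot: [3.136, -0.178, 0.003]
force: [0.1, -0.2, -0.2]
width: 0.436
gripper_force: 19.7
```

```bash
python3 -c "
from h import *
go(.5626,-.1310,.0453,TH)"
```

```text
pos [ 0.5633 -0.1313  0.0585] j7 -1.73 turn 0.0 shift [-0.0007 -0.0002  0.0132] w 0.436 F 19.7
```

In the tool's units: 0.006 m / 0.4 = 0.015, 0.004 m / 0.4 = 0.01.

{"fn": "nudge_tcp", "kwargs": {
  "steps": [
    {"sz":0.015,"finger_gap":0.3},
    {"sz":0.01,"finger_gap":0.3},
    {"sz":0.0038,"finger_gap":0.3},
    {"sz":0.0025,"finger_gap":0.3},
    {"finger_gap":0.3},
    {"finger_gap":0.3}
  ]
}}

```text
clock: 56.3
position: [0.5627, -0.1312, 0.0454]
ee_rot: [3.136, -0.178, 0.001]
force: [-1.9, 0.9, 7.3]
width: 0.433
gripper_force: 20.3
```

```bash
python3 -c "
from h import *
go(.5626,-.1310,.0453,TH)"
```

```text
pos [ 0.5627 -0.1312  0.0454] j7 -1.74 turn 0.0 shift [-0.0001 -0.0002  0.0001] w 0.433 F 20.3
```

Landed. Release, retreat up and back, then look.

{"fn": "nudge_tcp", "kwargs": {
  "steps": [
    {"finger_gap":0.6},
    {"finger_gap":0.7},
    {"finger_gap":0.7},
    {"finger_gap":0.7},
    {"finger_gap":0.7}
  ]
}}

```text
clock: 56.8
position: [0.5625, -0.1312, 0.0446]
ee_rot: [-3.137, 0.178, 0.0]
force: [0.0, 0.2, 0.3]
width: 0.703
gripper_force: 0.0
```

{"fn": "nudge_tcp", "kwargs": {
  "steps": [
    {"sz":-0.05,"finger_gap":0.7},
    {"sz":-0.075,"finger_gap":0.7},
    {"sz":-0.1,"finger_gap":0.7},
    {"sz":-0.1,"finger_gap":0.7},
    {"sz":-0.1,"finger_gap":0.7},
    {"finger_gap":0.7},
    {"finger_gap":0.7}
  ]
}}

```text
clock: 57.5
position: [0.563, -0.1313, 0.2155]
ee_rot: [3.136, -0.178, 0.003]
force: [-0.7, -0.6, -1.0]
width: 0.696
gripper_force: 0.0
```

{"fn": "nudge_tcp", "kwargs": {
  "steps": [
    {"sx":-0.075,"finger_gap":0.7},
    {"sx":-0.1,"finger_gap":0.7},
    {"sx":-0.1,"finger_gap":0.7},
    {"sx":-0.1,"sy":0.025,"finger_gap":0.7},
    {"sy":0.1,"finger_gap":0.7},
    {"sy":0.125,"finger_gap":0.7},
    {"sy":0.125,"finger_gap":0.7},
    {"sy":0.1,"finger_gap":0.7},
    {"finger_gap":0.7},
    {"finger_gap":0.7}
  ]
}}

```text
clock: 58.5
position: [0.3909, -0.3031, 0.2131]
ee_rot: [-3.135, 0.181, 0.004]
force: [-0.1, 0.1, -0.5]
width: 0.701
gripper_force: 0.0
```

```bash
python3 -c "
from h import *
from cell import arm
go(.5626,-.1310,.0453,TH)
d=arm.get_image('scene');s=d['image'][90:290,150:430];cv2.imwrite('pics/s4.png',cv2.resize(s,None,fx=2.8,fy=2.8))
d=arm.get_image('top');np.savez('pics/top4.npz',**d);cv2.imwrite('pics/t4.png',cv2.resize(d['image'][130:330,225:425],None,fx=3,fy=3,interpolation=cv2.INTER_CUBIC))"
```

```text
pos [ 0.3909 -0.3031  0.2131] j7 -1.19 turn -0.002 shift [ 0.1515 -0.1902  0.1677] w 0.701 F 0.0
```

View pics/t4.png

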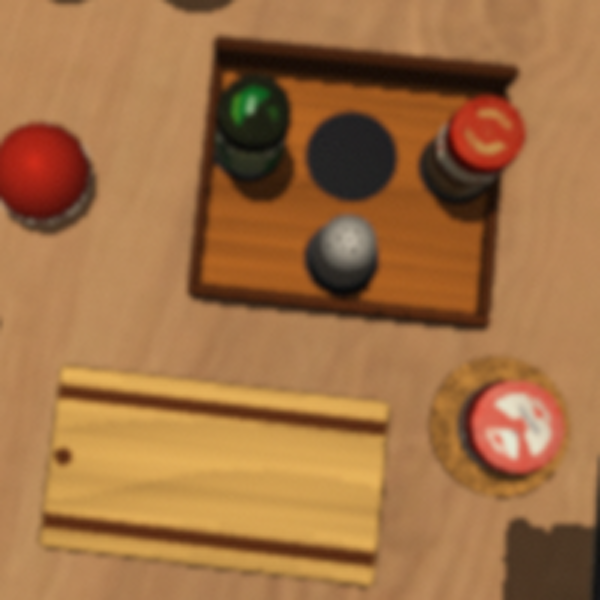

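View pics/s4.png

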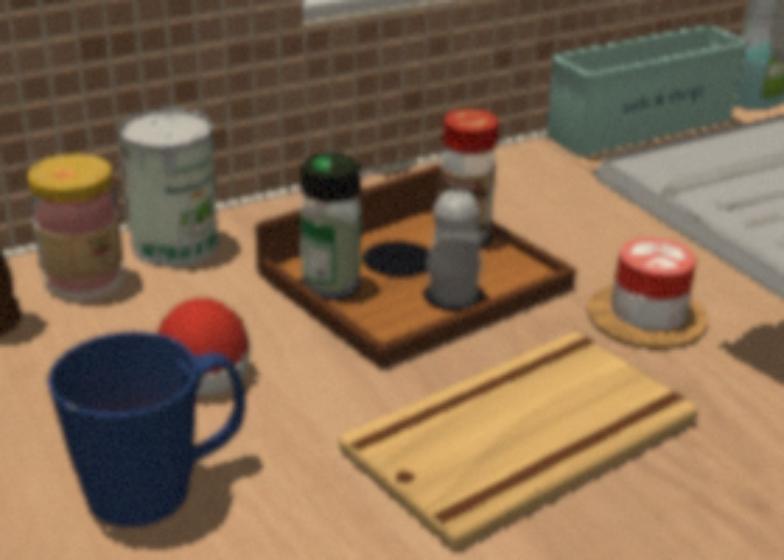

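The jars and shaker appear within about a pixel of their starting places: caps at crop (254,112), (487,134) and (347,243). The pot sits centred and upright on the coaster, and the mug and timer have not moved. Handing in.

```bash
python3 -c "
from cell import arm
print(arm.sign_off())"
```

```text
the job is handed in; nothing more can be done
None
```

The pot stands upright and centred on the coaster to within about 1 mm, and both jars and the shaker are back upright on their own circles. The mug and timer were not touched, and I handed the job in at about 59 s.

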